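Load the model hopper wagon with kegs through the funnel

ROBOT

A 6-joint arm with a two-finger parallel gripper is mounted at the origin on the work surface. World frame = base frame: x ahead of the robot, y to its left, z up, the work surface at z = 0. Lengths are in m, angles in rad, forces in N, time in s.
With the tool pointing down it reaches from about 0.225 to 0.875 m from the base axis. Payload 3.4 kg.
Tool frame: the origin (TCP) lies where the fingers leave the gripper's body, on its centre line; the fingertips stand 73 mm ahead of it and the grasp point (between the pads) lies 54 mm ahead of it (manip.pinch_z is the distance from the TCP to the grasp point, in m); z points along the fingers, y is the line along which they close (so a half turn about z gives the same grasp; the last joint's range is limited). The gripper opens to 85 mm and grips with 20 to 120 N. Pads are 22 mm wide; open, the fingers measure 114 mm over their backs; the gripper's body (76 mm by 85 mm) begins 54 mm behind the grasp point. The pads swing forward as they close: fully open they stand 13 mm farther back than shut.
Start: joints at [-1.264, 0.276, 1.505, -0, 1.361, -0.121], TCP at [0.239, -0.523, 0.304] pointing down, gripper open.
Joint ranges: [-2.89, 2.89], [-0.75, 2.08], [0.22, 2.7], [-1.18, 4.32], [0.11, 2.71], [-2.7, 2.7]. Speed limits (rad/s): [2.57, 2.57, 3.14, 3.14, 3.14, 3.14].

INTERFACE

Orientations are given as a unit quaternion [w, x, y, z].
In Python, from rig import readout, imaging, manip gives the robot as it stands. The module is installed in compiled form; this text tells all that it offers.
- The arm moves only by the tool servo_tool, never from a script. Its argument "moves" is a list of rows, each an object with "dp": the shift along the tool's x, y, z in units of 0.2 m (1.0 is 0.2 m), a list of three; "delta_rot": the turn, a rotation vector about the tool's x, y, z in units of 0.1 rad (1.0 is 0.1 rad), a list of three; "fingers": the opening, from 0 (shut) to 1 (fully open). In form: [{"dp": [dx, dy, dz], "delta_rot": [wx, wy, wz], "fingers": fingers}, ...]. A call has 1 to 5 rows; each row shifts and turns the commanded pose from where the row before left it, along the tool's axes as they then stand; what a row does not reach is not made up. A row lasts 1/10 s, in which the tool goes at most 50 mm and 8.59 degrees, less where a joint would pass 70% of its speed; a pose out of reach is approached as far as the arm can. A call with a number of a shift or a turn outside -1 to 1 is refused whole. A call with a gripper value outside its range is refused whole. The fingers move at their own pace and stop on an object; "force" is the grip in N (left out, the last holds). Time passes only in rows, so rows that do not move let the fingers close. It gives the time, the measured TCP pose, the force, the opening and the grip force at its end, in the units of the state.
- readout.get_state(): the state, without advancing time (a new reading comes with each control period).
- imaging.get_image(name): name is "scene" or "top"; returns (picture, depth): 480x640x3 uint8, red, green, blue; 480x640 float32, m along the optical axis (not along the pixel's ray), 0 where there is no reading.
- imaging.calibration(name): a dict with "intrinsics" (3x3 intrinsics, pixels), "R" (3x3) and "t" (3): a world point X has camera coordinates R X + t. Camera axes: x right, y down, z forward; pixel columns grow to the right and rows downward; lengths in m; the calibration is good to about 2 mm. A picture is of the moment at which its call begins. calibration takes no time and is no camera call.
- manip.sign_off(): hands the job in; it is judged then, once.
The state is a dict: "clock": time; "qpos": joint angles; "qd": joint speeds; "effort": joint torques, N m; "position": TCP position; "ee_rot": TCP orientation; "contact_force": force on the tool from outside, world axes, zero at the start; "moment": the same for the moment, N m; "width": finger opening in m; "gripper_force": force on a finger pad.
Only numpy, scipy, OpenCV 4.12 (cv2) and the standard library are available. Lean on these libraries where they do the work, as an engineer would, in place of code of your own. Each camera call takes 0.05 s, during which the arm holds its last target. There are 200 camera calls.

TASK

Gather every loose keg from the table into the red scoop with the two already there, and roll the wagon along its track to the stop so that its hopper is under the funnel. Then tip the scoop over the funnel to pour all the kegs down into the hopper, draw the loaded wagon all the way back to its home buffer, and leave the empty scoop standing level on the cutting mat. Do not knock over the paint pots or the tape dispenser.

Things in the scene. Friction and masses are not known exactly. Their poses are not given: they have to be found in the camera images.
- scoop: red plastic hand scoop, a tray 84 mm wide, open mouth at local -x, black upright grip fin at +x. Origin: middle of the underside, z up. Inside: x from -65 mm (mouth edge) to +48 mm (back wall), 76 mm wide; floor 12 mm high at the mouth, 6 mm at the back, so things stay in while carried level. Side walls 34 mm high, back wall 40 mm. 0.15 kg
- scoop_grip (a point): grip point in the middle of the scoop's black fin, 66 mm behind the scoop's origin and 68 mm above its underside. The fin is 14 mm thick across (local y), 30 mm long (local x) and its top is 20 mm above this point; it stands free above the walls from 40 mm up
- scoop_lip (a point): middle of the scoop's mouth edge, 65 mm in front of the scoop's origin, on the floor's top face (12 mm up)
- mat: grey cutting mat with a blue grid, fixed, 220 mm (local x) by 280 mm (local y), 3 mm thick; origin in the middle of its underside. The scoop starts on it and goes back on it
- wagon (a joint): travel of the wagon along its track in m: 0 = at the home buffer (the far end from the funnel), 0.200 = at the stop with the hopper under the funnel. It grows along the loader's +y and stays where it is left (about 3 N to move)
- wagon_post (a point): middle of the top of the wagon's yellow grab post, 118 mm above the table; the post is 14 mm thick along the track, 30 mm across it, and stands 88 mm above the deck. The hopper's centre is 160 mm further along the track, towards the funnel. z up, y along the track towards the funnel
- hopper_in (a point): centre of the inner floor of the wagon's blue hopper, an open square bin 76 by 76 mm inside, 4 mm walls, 81 mm deep; its rim is 115 mm above the table. z up, y along the track towards the funnel end
- funnel_mouth (a point): centre of the funnel's mouth, level with its rim, 206 mm above the table. Fixed round aluminium funnel over the track: mouth 150 mm inside diameter, throat 66 mm, ending 122 mm above the table just over the hopper's rim. Two green posts 100 mm behind its axis (local +x), 190 mm tall. y: along the track, the way the wagon travels to the stop
- keg1: chunky model freight keg, brown wood with two dark hoops, eight-sided, 24 mm across the flats and 24 mm tall, 20 g. Origin in the middle of one flat end, z along its axis (flat to flat across local x, y and the diagonals). One of two already in the scoop
- keg2: chunky model freight keg, brown wood with two dark hoops, eight-sided, 24 mm across the flats and 24 mm tall, 20 g. Origin in the middle of one flat end, z along its axis (flat to flat across local x, y and the diagonals). One of two already in the scoop
- keg3: chunky model freight keg, brown wood with two dark hoops, eight-sided, 24 mm across the flats and 24 mm tall, 20 g. Origin in the middle of one flat end, z along its axis (flat to flat across local x, y and the diagonals). Starts standing on the table, or is absent
- keg4: chunky model freight keg, brown wood with two dark hoops, eight-sided, 24 mm across the flats and 24 mm tall, 20 g. Origin in the middle of one flat end, z along its axis (flat to flat across local x, y and the diagonals). Starts standing on the table, or is absent
- keg5: chunky model freight keg, brown wood with two dark hoops, eight-sided, 24 mm across the flats and 24 mm tall, 20 g. Origin in the middle of one flat end, z along its axis (flat to flat across local x, y and the diagonals). Starts standing on the table, or is absent
- keg6: chunky model freight keg, brown wood with two dark hoops, eight-sided, 24 mm across the flats and 24 mm tall, 20 g. Origin in the middle of one flat end, z along its axis (flat to flat across local x, y and the diagonals). Starts standing on the table, or is absent
- pot1: small glass paint pot with orange lid, 37 mm diameter, 52 mm tall, origin in the middle of its underside; not part of the job
- pot2: small glass paint pot with green lid, 37 mm diameter, 52 mm tall, origin in the middle of its underside; not part of the job
- pot3: small glass paint pot with white lid, 37 mm diameter, 52 mm tall, origin in the middle of its underside; not part of the job
- tape: black and red desk tape dispenser, 60 by 130 mm, 66 mm high, origin in the middle of its underside; not part of the job
There are look-alikes about, which are no part of the job. What is shaped like the keg6 but turquoise is not meant.

How it is judged:
On the way, in this order (a step that is already met when the one before it is completed fails the run):
1. all the kegs are in the scoop and the wagon is at the stop under the funnel (either may be done first) (x of keg1 in the frame of scoop between -0.07 and 0.055 m and y of keg1 in the frame of scoop between -0.045 and 0.045 m and z of keg1 in the frame of scoop between 0 and 0.065 m and x of keg2 in the frame of scoop between -0.07 and 0.055 m and y of keg2 in the frame of scoop between -0.045 and 0.045 m and z of keg2 in the frame of scoop between 0 and 0.065 m and x of keg3 in the frame of scoop between -0.07 and 0.055 m and y of keg3 in the frame of scoop between -0.045 and 0.045 m and z of keg3 in the frame of scoop between 0 and 0.065 m and x of keg4 in the frame of scoop between -0.07 and 0.055 m and y of keg4 in the frame of scoop between -0.045 and 0.045 m and z of keg4 in the frame of scoop between 0 and 0.065 m and x of keg5 in the frame of scoop between -0.07 and 0.055 m and y of keg5 in the frame of scoop between -0.045 and 0.045 m and z of keg5 in the frame of scoop between 0 and 0.065 m and x of keg6 in the frame of scoop between -0.07 and 0.055 m and y of keg6 in the frame of scoop between -0.045 and 0.045 m and z of keg6 in the frame of scoop between 0 and 0.065 m and value of joint wagon above 0.193 m), for 0.2 s.
2. the scoop is tipped over the funnel, with the wagon still at the stop (angle between scoop's own z axis and vertical above 0.55 rad and horizontal distance between scoop and funnel_mouth below 0.16 m and height (world z) of scoop above 0.18 m and value of joint wagon above 0.193 m).
3. all the kegs are in the hopper, with the wagon still at the stop (x of keg1 in the frame of hopper_in between -0.042 and 0.042 m and y of keg1 in the frame of hopper_in between -0.042 and 0.042 m and z of keg1 in the frame of hopper_in between -0.006 and 0.085 m and x of keg2 in the frame of hopper_in between -0.042 and 0.042 m and y of keg2 in the frame of hopper_in between -0.042 and 0.042 m and z of keg2 in the frame of hopper_in between -0.006 and 0.085 m and x of keg3 in the frame of hopper_in between -0.042 and 0.042 m and y of keg3 in the frame of hopper_in between -0.042 and 0.042 m and z of keg3 in the frame of hopper_in between -0.006 and 0.085 m and x of keg4 in the frame of hopper_in between -0.042 and 0.042 m and y of keg4 in the frame of hopper_in between -0.042 and 0.042 m and z of keg4 in the frame of hopper_in between -0.006 and 0.085 m and x of keg5 in the frame of hopper_in between -0.042 and 0.042 m and y of keg5 in the frame of hopper_in between -0.042 and 0.042 m and z of keg5 in the frame of hopper_in between -0.006 and 0.085 m and x of keg6 in the frame of hopper_in between -0.042 and 0.042 m and y of keg6 in the frame of hopper_in between -0.042 and 0.042 m and z of keg6 in the frame of hopper_in between -0.006 and 0.085 m and value of joint wagon above 0.193 m), for 0.2 s.
At the end, for the whole second after the job is handed in: every keg lies in the hopper, the wagon is within 8 mm of its home buffer, the scoop stands level (within 0.1 rad) with its middle on the cutting mat, and all is at rest (x of keg1 in the frame of hopper_in between -0.042 and 0.042 m and y of keg1 in the frame of hopper_in between -0.042 and 0.042 m and z of keg1 in the frame of hopper_in between -0.006 and 0.085 m and x of keg2 in the frame of hopper_in between -0.042 and 0.042 m and y of keg2 in the frame of hopper_in between -0.042 and 0.042 m and z of keg2 in the frame of hopper_in between -0.006 and 0.085 m and x of keg3 in the frame of hopper_in between -0.042 and 0.042 m and y of keg3 in the frame of hopper_in between -0.042 and 0.042 m and z of keg3 in the frame of hopper_in between -0.006 and 0.085 m and x of keg4 in the frame of hopper_in between -0.042 and 0.042 m and y of keg4 in the frame of hopper_in between -0.042 and 0.042 m and z of keg4 in the frame of hopper_in between -0.006 and 0.085 m and x of keg5 in the frame of hopper_in between -0.042 and 0.042 m and y of keg5 in the frame of hopper_in between -0.042 and 0.042 m and z of keg5 in the frame of hopper_in between -0.006 and 0.085 m and x of keg6 in the frame of hopper_in between -0.042 and 0.042 m and y of keg6 in the frame of hopper_in between -0.042 and 0.042 m and z of keg6 in the frame of hopper_in between -0.006 and 0.085 m and value of joint wagon below 0.008 m and angle between scoop's own z axis and vertical below 0.1 rad and x of scoop in the frame of mat between -0.12 and 0.12 m and y of scoop in the frame of mat between -0.15 and 0.15 m and z of scoop in the frame of mat between -0.003 and 0.008 m and linear speed of scoop below 0.02 m/s and linear speed of each of keg1, keg2, keg3, keg4, keg5, keg6 below 0.03 m/s); the robot touches nothing.
It fails at once if a paint pot or the tape dispenser is knocked over (angle between any of pot1, pot2, pot3, tape's own z axis and vertical above 0.6 rad).
Of keg3, keg4, keg5, keg6 only 2 to 4 are there at a start; the rules pass over those that are not, and their reading is None.
At some moment in a run one of keg3, keg4, keg5, keg6, scoop may be knocked a few centimetres aside while the robot is not near it.
It also fails if it takes over 210 s, if anything falls off the work surface, if the arm or the gripper's body presses on something with over 40 N, if the wrist force passes 120 N, or if a joint passes its speed limit or range.

## Working session

There is one attempt and no reset: what is moved stays moved. The work goes in short steps, Python scripts to look and compute and a tool call to move; the robot and the scene stay as the last step left them, time stands still between calls to the robot, and variables do not carry over. Pictures are saved under pics/ and viewed, at most 14 in all, crops included, and the job is handed in when it is done.

Besides the shell and the picture viewer there is one more tool, called after "Emit:" as name(argument=value, ...), one argument or row to a line, values as JSON. servo_tool: Moves the arm, as the interface text tells. Its arguments: {"type":"object","properties":{"moves":{"type":"array"},"force":{"type":"number"}},"required":["moves"]}

```bash
mkdir -p pics
cat > h.py <<'E'
import numpy as np, cv2
from rig import readout, imaging, manip
def snap(name, tag, crop=None, scale=1):
    p,d=imaging.get_image(name)
    np.savez(f'pics/{tag}.npz',p=p,d=d)
    q=p if crop is None else p[crop[1]:crop[3],crop[0]:crop[2]]
    q=cv2.resize(q,None,fx=scale,fy=scale,interpolation=cv2.INTER_CUBIC)
    cv2.imwrite(f'pics/{tag}.png',q[:,:,::-1]); return p,d
def ray(name,u,v):
    c=imaging.calibration(name);R=np.array(c['R']);t=np.array(c['t']);K=np.array(c['intrinsics'])
    r=R.T@np.linalg.solve(K,[u,v,1.]); return -R.T@t, r
def atz(name,u,v,z):
    o,r=ray(name,u,v); return o+r*(z-o[2])/r[2]
def deproj(name,d,u,v):
    o,r=ray(name,u,v); return o+r*d[int(round(v)),int(round(u))]
def cloud(name,d):
    c=imaging.calibration(name);R=np.array(c['R']);t=np.array(c['t']);K=np.array(c['intrinsics'])
    v,u=np.mgrid[:480,:640]; r=np.stack([(u-K[0,2])/K[0,0],(v-K[1,2])/K[1,1],np.ones_like(u)],-1)*d[...,None]
    return (r-t)@R
E
python3 - <<'E'
from h import *
for n in('scene','top'):
    snap(n,n+'0'); c=imaging.calibration(n); print(n,c['intrinsics'],c['R'],c['t'])
print(readout.get_state())
E
```

```text
scene [[606.33124872   0.         310.37444346]
 [  0.         606.33124872 233.17244292]
 [  0.           0.           1.        ]] [[ 0.79321001  0.60891981 -0.00587746]
 [ 0.47751998 -0.62797331 -0.61451134]
 [-0.37787902  0.48462994 -0.78888609]] [-0.40044386 -0.16438071  1.44659669]
top [[466.01976646   0.         316.75100614]
 [  0.         466.01976646 235.42242582]
 [  0.           0.           1.        ]] [[ 0.01314682 -0.99985195  0.01110092]
 [-0.99803264 -0.01380191 -0.06115849]
 [ 0.06130265 -0.01027504 -0.99806633]] [-0.03532421  0.54437916  0.95691012]
{'clock': 0.1, 'qpos': array([-1.26400218e+00,  2.76543946e-01,  1.50601487e+00, -1.90533443e-05,
        1.36072091e+00, -1.20983117e-01]), 'qd': array([-0.0008161 , -0.00129851, -0.00419159,  0.00033436, -0.00076042,
       -0.00151463]), 'effort': array([ 1.10332028e-03, -4.17700589e+01, -2.46405065e+01, -2.29407615e-04,
        5.82613080e-03, -4.87623808e-06]), 'position': array([ 0.23842782, -0.52284159,  0.30311585]), 'ee_rot': array([-8.39033689e-04,  9.77212127e-01,  2.12263389e-01, -8.75318089e-05]), 'contact_force': array([-3.34743519e-01,  1.16744021e-04,  2.00030715e-01]), 'moment': array([ 0.00949437, -0.03256237,  0.0081093 ]), 'gripper_force': 0.0, 'width': 0.08550203382852875}
```

View pics/scene0.png

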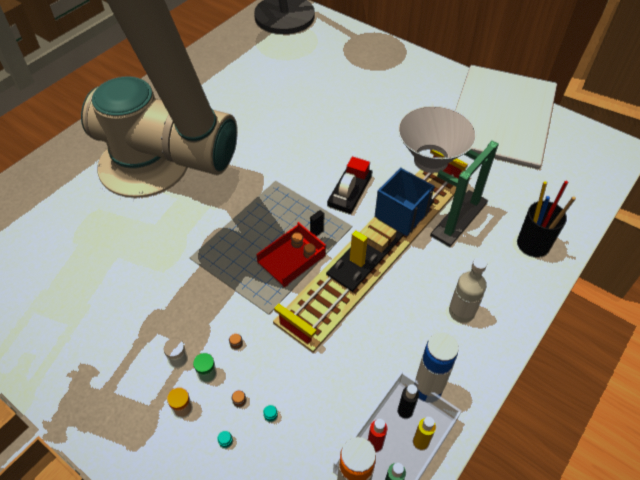

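View pics/top0.png

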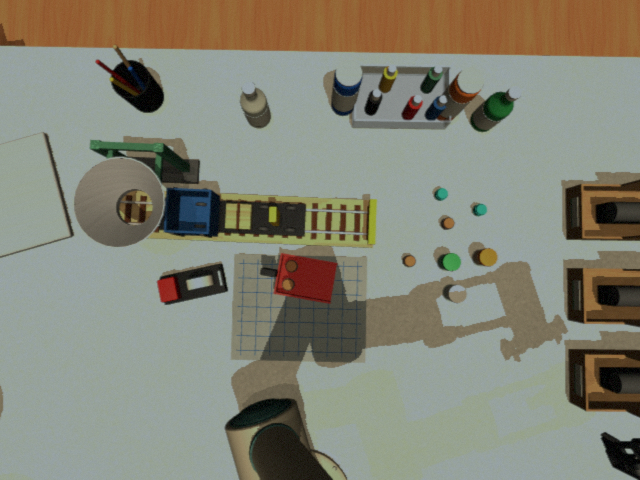

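The scene picture shows brown candidates at (236,341) and (238,398), and turquoise ones at (270,413) and (225,439). In the top picture the brown ones are at (409,260) and (447,223), and the turquoise ones at (441,194) and (480,209). Only the brown ones fit the description. I'll confirm that in an enlarged crop and measure everything.

Run:
```python
from h import *
A=np.load('pics/top0.npz');B=np.load('pics/scene0.npz')
a=cv2.resize(A['p'][180:310,390:510],None,fx=4,fy=4,interpolation=cv2.INTER_CUBIC)[:, :400]
a=cv2.resize(A['p'][180:310,395:505],(400,473),interpolation=cv2.INTER_CUBIC)
b=cv2.resize(A['p'][240:310,250:350],(400,280),interpolation=cv2.INTER_CUBIC)
b=np.vstack([b,np.zeros((193,400,3),np.uint8)])
cv2.imwrite('pics/crop0.png',np.hstack([a,b])[:,:,::-1])
ct=cloud('top',A['d']);cs=cloud('scene',B['d'])
hs=lambda p:cv2.cvtColor(p,cv2.COLOR_RGB2HSV)
for nm,P,C in(('top',A['p'],ct),('scene',B['p'],cs)):
    H=hs(P)
    for col,lo,hi in(('brown',(5,90,70),(16,255,230)),('red',(0,180,60),(4,255,255)),('yellow',(22,170,100),(33,255,255)),('green',(50,150,60),(75,255,255)),('orange',(14,200,120),(21,255,255)),('blue',(105,120,40),(120,255,255)),('turq',(80,150,80),(92,255,255))):
        m=cv2.inRange(H,lo,hi); n,l,s,c=cv2.connectedComponentsWithStats(m)
        for i in range(1,n):
            if 25<s[i,4]<6000:
                q=C[l==i]; q=q[(np.abs(q)<2).all(1)]
                x=np.median(q,0)
                if 0.1<x[0]<0.8 and x[2]<.3: 
                    top=q[q[:,2]>np.percentile(q[:,2],90)-.006]
                    print(nm,col,c[i].round(),s[i,4],'med',x.round(3),'topz',np.percentile(q[:,2],95).round(3),'topmean',top.mean(0).round(3))
```

```text
top brown [464.  94.] 173 med [ 0.797 -0.295  0.159] topz 0.165 topmean [ 0.805 -0.288  0.162]
top brown [611. 185.] 39 med [ 0.652 -0.621  0.062] topz 0.064 topmean [ 0.652 -0.62   0.062]
top brown [607. 215.] 1246 med [ 0.579 -0.642  0.006] topz 0.061 topmean [ 0.595 -0.64   0.017]
top brown [238. 215.] 50 med [0.581 0.132 0.055] topz 0.058 topmean [0.581 0.132 0.055]
top brown [314. 220.] 83 med [ 0.577 -0.022  0.017] topz 0.02 topmean [ 0.577 -0.021  0.017]
top brown [328. 221.] 87 med [ 0.575 -0.051  0.017] topz 0.02 topmean [ 0.575 -0.052  0.017]
top brown [342. 222.] 82 med [ 0.574 -0.081  0.017] topz 0.02 topmean [ 0.573 -0.081  0.03 ]
top brown [357. 222.] 83 med [ 0.574 -0.112  0.017] topz 0.02 topmean [ 0.574 -0.111  0.017]
top brown [448. 223.] 84 med [ 0.574 -0.301  0.025] topz 0.028 topmean [ 0.575 -0.301  0.025]
top brown [356. 237.] 26 med [ 0.543 -0.11   0.017] topz 0.02 topmean [ 0.542 -0.11   0.018]
top brown [410. 260.] 59 med [ 0.496 -0.222  0.025] topz 0.028 topmean [ 0.496 -0.221  0.025]
top brown [290. 266.] 96 med [0.481 0.025 0.035] topz 0.037 topmean [0.481
[... 4000 characters left out ...]
0.166 topmean [0.62  0.393 0.072]
scene yellow [357. 243.] 261 med [0.579 0.052 0.102] topz 0.12 topmean [0.585 0.05  0.127]
scene yellow [295. 319.] 385 med [ 0.575 -0.137  0.063] topz 0.066 topmean [ 0.577 -0.14   0.069]
scene yellow [177. 398.] 282 med [ 0.506 -0.374  0.052] topz 0.055 topmean [ 0.508 -0.375  0.056]
scene green [203. 363.] 289 med [ 0.497 -0.3    0.052] topz 0.055 topmean [ 0.499 -0.302  0.059]
scene blue [401. 200.] 1830 med [0.581 0.182 0.083] topz 0.116 topmean [0.594 0.192 0.136]
scene turq [270. 412.] 151 med [ 0.639 -0.29   0.024] topz 0.027 topmean [ 0.642 -0.291  0.032]
scene turq [224. 438.] 167 med [ 0.608 -0.371  0.024] topz 0.026 topmean [ 0.607 -0.371  0.024]
```

View pics/crop0.png

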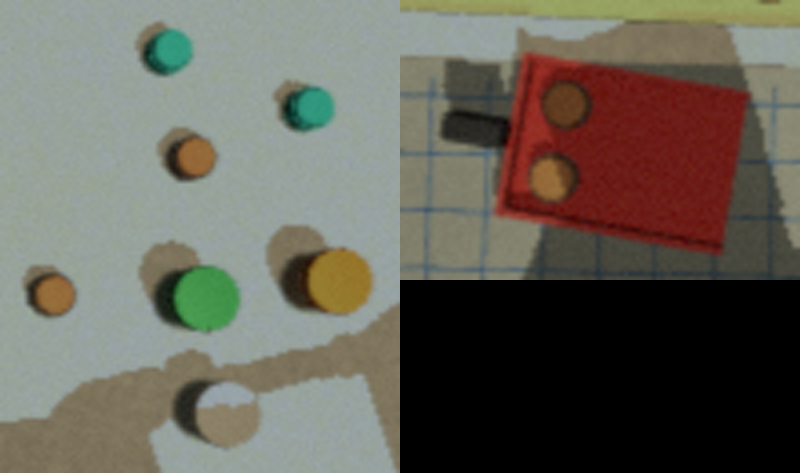

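The crop confirms it: the loose brown kegs, with hoops, are at top pixels (409,260) and (447,223). The two turquoise ones are look-alikes. Next I'll pin down the scoop, post, funnel and mat.

```bash
cat >> h.py <<'E'
from scipy.spatial.transform import Rotation as Ro
def Rt(s=None):
    s=s or readout.get_state(); w,x,y,z=s['ee_rot']; return Ro.from_quat([x,y,z,w]).as_matrix()
def to(p=None,heading=None,tip=0,grasp=True):
    """tool-frame dp (units .2m) and delta_rot (units .1rad) to reach grasp point p; tool x heading, tipped about tool y"""
    s=readout.get_state();R=Rt(s);P=np.array(s['position'])
    c,k=np.cos,np.sin
    if heading is None: heading=np.arctan2(R[1,0],R[0,0])
    T=np.array([[c(heading),k(heading),0],[k(heading),-c(heading),0],[0,0,-1.]])@Ro.from_rotvec([0,tip,0]).as_matrix()
    if p is None: q=P
    else: q=np.array(p)-(T[:,2]*manip.pinch_z if grasp else 0)
    print('t',round(s['clock'],2),'P',P.round(4),'grasp',(P+R[:,2]*manip.pinch_z).round(4),'dp in tool',(R.T@(q-P)/.2).round(3),'rot',(Ro.from_matrix(R.T@T).as_rotvec()/.1).round(2),'q',np.round(s['qpos'],2),'F',np.round(s['contact_force'],1))
E
python3 - <<'E'
from h import *
A=np.load('pics/top0.npz');B=np.load('pics/scene0.npz')
print('post top view',atz('top',272.5,214,.118),'scene',atz('scene',358.5,235,.118))
ct=cloud('top',A['d']).reshape(-1,3);cs=cloud('scene',B['d']).reshape(-1,3)
for n,c in(('top',ct),('scene',cs)):
    m=lambda a,b,z0,z1:c[(c[:,0]>a[0])&(c[:,0]<a[1])&(c[:,1]>b[0])&(c[:,1]<b[1])&(c[:,2]>z0)&(c[:,2]<z1)]
    q=m((.55,.62),(0,.11),.108,.125); print(n,'post',len(q),q.min(0),q.max(0),q.mean(0))
    q=m((.45,.72),(.25,.6),.198,.212); 
    if len(q)>20:
        (cx,cy),r=cv2.minEnclosingCircle(q[:,:2].astype(np.float32)); print(n,'funnel rim',len(q),cx,cy,r, q[:,2].max())
    q=m((.5,.68),(.1,.34),.108,.12); print(n,'hopper rim',np.percentile(q,[2,98],axis=0))
    q=m((.4,.55),(0.02,.12),.075,.095); print(n,'fin top',len(q),q.mean(0), cv2.minAreaRect(q[:,:2].astype(np.float32)) if len(q)>4 else '')
    q=m((.38,.55),(-.1,.1),.028,.050);print(n,'walls',len(q),cv2.minAreaRect(q[:,:2].astype(np.float32)), cv2.boxPoints(cv2.minAreaRect(q[:,:2].astype(np.float32))))
for u,v in((234,254),(367,256),(364,361),(231,359)): print('mat',atz('top',u,v,.003))
to([.497,-.222,.1],0)
E
```

```text
post top view [0.57769362 0.05657702 0.118     ] scene [0.57832513 0.05695244 0.118     ]
top post 123 [0.56258191 0.0503352  0.10938571] [0.59305427 0.06488636 0.12229288] [0.57723821 0.05701576 0.11834963]
top funnel rim 1174 0.5847755074501038 0.30975431203842163 0.07803916931152344 0.21070113498969298
top hopper rim [[0.53998506 0.17482403 0.10889386]
 [0.67518378 0.25922554 0.11882904]]
top fin top 120 [0.46858554 0.06583036 0.09100838] ((0.4685032069683075, 0.06639686971902847), (0.029877597466111183, 0.014012143947184086), 81.3573989868164)
top walls 711 ((0.4843802750110626, 0.020717918872833252), (0.1748146414756775, 0.13325364887714386), 81.49217987060547) [[ 0.4055552  -0.05587047]
 [ 0.5373425  -0.07558461]
 [ 0.56320536  0.09730631]
 [ 0.43141806  0.11702044]]
scene post 133 [0.56483966 0.04873592 0.10800818] [0.59498049 0.06496329 0.1221342 ] [0.58102152 0.05526709 0.11595001]
scene funnel rim 627 0.5886232256889343 0.3095434606075287 0.07915475219488144 0.21099966646887752
scene hopper rim [[0.543707   0.17310166 0.10836637]
 [0.62934262 0.26007217 0.11855047]]
scene fin top 140 [0.47266617 0.06301053 0.0872574 ] ((0.4718862771987915, 0.06553265452384949), (0.03216399997472763, 0.016829662024974823), 82.55378723144531)
scene walls 876 ((0.48334917426109314, 0.009381599724292755), (0.15448257327079773, 0.13382555544376373), 80.35189819335938) [[ 0.40443748 -0.05555282]
 [ 0.53637016 -0.07798151]
 [ 0.56226087  0.07431602]
 [ 0.4303282   0.09674471]]
mat [0.50397356 0.14596264 0.003     ]
mat [ 0.50350456 -0.13502601  0.003     ]
mat [ 0.2844428  -0.13019021  0.003     ]
mat [0.2855317 0.1469551 0.003    ]
t 0.1 P [ 0.2384 -0.5228  0.3031] grasp [ 0.2384 -0.5228  0.2492] dp in tool [ 1.8   -0.831  0.748] rot [-0.02  0.    4.28] q [-1.26  0.28  1.51 -0.    1.36 -0.12] F [-0.3  0.   0.2]
```

Emit:
servo_tool(
  moves=[
    {"dp":[0,0,0],"delta_rot":[0,0,1],"fingers":0.6},
    {"dp":[0,0,0],"delta_rot":[0,0,1],"fingers":0.6},
    {"dp":[0,0,0],"delta_rot":[0,0,1],"fingers":0.6},
    {"dp":[0,0,0],"delta_rot":[0,0,1],"fingers":0.6},
    {"dp":[0,0,0],"delta_rot":[0,0,1],"fingers":0.6},
  ],
  force=30,
)

```text
clock: 0.6
position: [0.2385, -0.523, 0.3034]
ee_rot: [-0.001, 0.999, -0.038, -0.0]
contact_force: [0.7, -0.4, -0.6]
width: 0.0513
gripper_force: 0.0
```

Emit:
servo_tool(
  moves=[
    {"dp":[0,0,0],"delta_rot":[0,0,0.76],"fingers":0.6},
    {"dp":[0,0,0],"delta_rot":[0,0,0],"fingers":0.6},
    {"dp":[0,0,0],"delta_rot":[0,0,0],"fingers":0.6},
  ],
)

```text
clock: 0.9
position: [0.2385, -0.5231, 0.3036]
ee_rot: [-0.0, 0.997, -0.073, -0.0]
contact_force: [0.4, -0.3, -0.7]
width: 0.0511
gripper_force: 0.0
```

```bash
cat >> h.py <<'E'
def kegs(tag):
    "fresh top+scene look: brown blobs"
    for n in('top','scene'):
        p,d=imaging.get_image(n); np.savez(f'pics/{tag}{n}.npz',p=p,d=d); cv2.imwrite(f'pics/{tag}{n}.png',p[:,:,::-1])
        C=cloud(n,d); H=cv2.cvtColor(p,cv2.COLOR_RGB2HSV)
        m=cv2.inRange(H,(5,90,60),(16,255,230)); k,l,s,c=cv2.connectedComponentsWithStats(m)
        for i in range(1,k):
            x=np.median(C[l==i],0)
            if s[i,4]>25 and .25<x[0]<.65 and -.45<x[1]<.2 and .02<x[2]<.05: print(n,'keg?',c[i].round(),s[i,4],x.round(3))
        c=C.reshape(-1,3); q=c[(c[:,0]>.3)&(c[:,0]<.55)&(c[:,1]>-.15)&(c[:,1]<.2)&(c[:,2]>.078)&(c[:,2]<.096)]
        if len(q)>10: r=cv2.minAreaRect(q[:,:2].astype(np.float32)); print(n,'fin',len(q),np.round(r[0],4),np.round(r[1],3),round(r[2],1))
E
python3 - <<'E'
from h import *
kegs('a'); to([.498,-.222,.1],-.148)
E
```

```text
top keg? [448. 223.] 88 [ 0.574 -0.301  0.025]
top keg? [410. 260.] 53 [ 0.496 -0.222  0.025]
top keg? [291. 266.] 110 [0.481 0.024 0.034]
top keg? [287. 284.] 116 [0.444 0.032 0.034]
top fin 135 [0.502  0.1202] [0.158 0.022] 58.1
scene keg? [297. 238.] 125 [0.447 0.031 0.032]
scene keg? [309. 249.] 113 [0.484 0.023 0.033]
scene keg? [375. 246.] 43 [0.591 0.107 0.038]
scene keg? [294. 329.] 105 [ 0.577 -0.143  0.034]
scene keg? [235. 340.] 131 [ 0.498 -0.224  0.023]
scene keg? [238. 397.] 147 [ 0.578 -0.303  0.024]
scene keg? [183. 409.] 163 [ 0.521 -0.38   0.033]
scene fin 147 [0.5063 0.125 ] [0.168 0.024] 59.8
t 1.0 P [ 0.2385 -0.5232  0.3038] grasp [ 0.2385 -0.5231  0.2499] dp in tool [ 1.063 -1.679  0.75 ] rot [-0.    0.    0.01] q [-1.26  0.28  1.51  0.    1.36  0.45] F [0.3 0.1 0.3]
```

Emit:
servo_tool(
  moves=[
    {"dp":[0.13,-0.21,0],"delta_rot":[0,0,0],"fingers":0.6},
    {"dp":[0.13,-0.21,0],"delta_rot":[0,0,0],"fingers":0.6},
    {"dp":[0.13,-0.21,0],"delta_rot":[0,0,0],"fingers":0.6},
    {"dp":[0.13,-0.21,0],"delta_rot":[0,0,0],"fingers":0.6},
    {"dp":[0.13,-0.21,0],"delta_rot":[0,0,0],"fingers":0.6},
  ],
)

```text
clock: 1.5
position: [0.399, -0.3332, 0.3041]
ee_rot: [0.0, 0.997, -0.074, 0.0]
contact_force: [1.5, 0.6, -0.3]
width: 0.0516
gripper_force: 0.0
```

Emit:
servo_tool(
  moves=[
    {"dp":[0.13,-0.21,0.1],"delta_rot":[0,0,0],"fingers":0.6},
    {"dp":[0.13,-0.21,0.1],"delta_rot":[0,0,0],"fingers":0.6},
    {"dp":[0.15,-0.21,0.1],"delta_rot":[0,0,0],"fingers":0.6},
    {"dp":[0,0,0.1],"delta_rot":[0,0,0],"fingers":0.6},
    {"dp":[0,0,0.1],"delta_rot":[0,0,0],"fingers":0.6},
  ],
)

```text
clock: 2.0
position: [0.4916, -0.2288, 0.2076]
ee_rot: [0.0, 0.997, -0.072, 0.0]
contact_force: [-0.2, 0.1, 0.2]
width: 0.0514
gripper_force: 0.0
```

Run:
```python
from h import *
to([.498,-.222,.022],-.148)
```

```text
t 2.0 P [ 0.4916 -0.2288  0.2076] grasp [ 0.4916 -0.2289  0.1537] dp in tool [ 0.027 -0.039  0.659] rot [ 0.   -0.    0.04] q [-0.56  0.3   1.73 -0.    1.12  1.15] F [-0.2  0.1  0.2]
```

Emit:
servo_tool(
  moves=[
    {"dp":[0,0,0.2],"delta_rot":[0,0,0],"fingers":0.6},
    {"dp":[0,0,0.2],"delta_rot":[0,0,0],"fingers":0.6},
    {"dp":[0,0,0],"delta_rot":[0,0,0],"fingers":0.6},
    {"dp":[0,0,0],"delta_rot":[0,0,0],"fingers":0.6},
  ],
)

```text
clock: 2.4
position: [0.4905, -0.2305, 0.1284]
ee_rot: [-0.0, 0.997, -0.074, -0.0]
contact_force: [0.9, -0.5, 0.6]
width: 0.0513
gripper_force: 0.0
```

Run:
```python
from h import *
to([.498,-.222,.022],-.148)
```

```text
t 2.4 P [ 0.4905 -0.2305  0.1284] grasp [ 0.4905 -0.2305  0.0745] dp in tool [ 0.031 -0.048  0.262] rot [-0.    0.01  0.  ] q [-0.57  0.38  1.83 -0.    0.93  1.15] F [ 0.9 -0.5  0.6]
```

Emit:
servo_tool(
  moves=[
    {"dp":[0.03,-0.05,0],"delta_rot":[0,0,0],"fingers":0.6},
    {"dp":[0,0,0.13],"delta_rot":[0,0,0],"fingers":0.6},
    {"dp":[0,0,0.13],"delta_rot":[0,0,0],"fingers":0.6},
    {"dp":[0,0,0],"delta_rot":[0,0,0],"fingers":0.6},
    {"dp":[0,0,0],"delta_rot":[0,0,0],"fingers":0.0},
  ],
)

```text
clock: 2.9
position: [0.499, -0.2216, 0.0779]
ee_rot: [0.001, 0.997, -0.074, 0.001]
contact_force: [-0.1, -0.6, 0.3]
width: 0.0381
gripper_force: 0.0
```

Emit:
servo_tool(
  moves=[
    {"dp":[0,0,0],"delta_rot":[0,0,0],"fingers":0.0},
    {"dp":[0,0,0],"delta_rot":[0,0,0],"fingers":0.0},
    {"dp":[0,0,0],"delta_rot":[0,0,0],"fingers":0.0},
    {"dp":[0,0,0],"delta_rot":[0,0,0],"fingers":0.0},
  ],
)

```text
clock: 3.3
position: [0.4993, -0.2221, 0.0785]
ee_rot: [0.001, 0.997, -0.074, 0.002]
contact_force: [0.5, 0.9, 7.0]
width: 0.0238
gripper_force: 29.6
```

Emit:
servo_tool(
  moves=[
    {"dp":[0,0,-0.1],"delta_rot":[0,0,0],"fingers":0.0},
    {"dp":[0,0,-0.2],"delta_rot":[0,0,0],"fingers":0.0},
    {"dp":[0,0,-0.15],"delta_rot":[0,0,0],"fingers":0.0},
    {"dp":[0,0,0],"delta_rot":[0,0,0],"fingers":0.0},
  ],
)

```text
clock: 3.7
position: [0.5004, -0.223, 0.1716]
ee_rot: [0.003, 0.997, -0.074, 0.005]
contact_force: [-0.1, -1.0, 0.3]
width: 0.0237
gripper_force: 29.7
```

Run:
```python
from h import *
kegs('b'); to([.439,-.018,.11],-.148)
```

```text
top keg? [291. 265.] 117 [0.482 0.024 0.034]
top keg? [288. 284.] 116 [0.444 0.03  0.034]
top fin 133 [0.5021 0.1204] [0.158 0.022] 58.2
scene keg? [297. 238.] 134 [0.446 0.03  0.032]
scene keg? [375. 246.] 52 [0.59  0.107 0.039]
scene keg? [309. 249.] 128 [0.484 0.022 0.033]
scene keg? [238. 398.] 158 [ 0.579 -0.303  0.023]
scene keg? [183. 409.] 160 [ 0.521 -0.38   0.033]
scene fin 144 [0.5055 0.1247] [0.168 0.026] 60.0
t 3.8 P [ 0.4981 -0.2216  0.1676] grasp [ 0.4982 -0.2217  0.1137] dp in tool [-0.443 -0.963  0.016] rot [ 0.01 -0.02 -0.  ] q [-0.55  0.34  1.77 -0.    1.02  1.17] F [ 0.4  1.1 -0.4]
```

Emit:
servo_tool(
  moves=[
    {"dp":[-0.09,-0.19,0],"delta_rot":[0,0,0],"fingers":0.0},
    {"dp":[-0.09,-0.19,0],"delta_rot":[0,0,0],"fingers":0.0},
    {"dp":[-0.09,-0.19,0],"delta_rot":[0,0,0],"fingers":0.0},
    {"dp":[-0.09,-0.19,0],"delta_rot":[0,0,0],"fingers":0.0},
    {"dp":[-0.08,-0.2,0],"delta_rot":[0,0,0],"fingers":0.0},
  ],
)

```text
clock: 4.3
position: [0.4372, -0.0171, 0.165]
ee_rot: [-0.0, 0.997, -0.075, -0.002]
contact_force: [1.3, 0.1, -0.5]
width: 0.0235
gripper_force: 29.7
```

Emit:
servo_tool(
  moves=[
    {"dp":[0,0,0],"delta_rot":[0,0,0],"fingers":0.0},
    {"dp":[0,0,0],"delta_rot":[0,0,0],"fingers":0.0},
    {"dp":[0,0,0],"delta_rot":[0,0,0],"fingers":0.0},
  ],
)

```text
clock: 4.6
position: [0.4394, -0.0192, 0.1658]
ee_rot: [0.0, 0.997, -0.074, -0.0]
contact_force: [0.4, -0.7, -0.6]
width: 0.024
gripper_force: 29.7
```

Run:
```python
from h import *
to([.439,-.018,.042],-.148)
```

```text
t 4.6 P [ 0.4394 -0.0192  0.1658] grasp [ 0.4394 -0.0192  0.1119] dp in tool [-0.003 -0.006  0.35 ] rot [ 0.01  0.   -0.  ] q [-0.2   0.21  1.99 -0.    0.95  1.52] F [ 0.4 -0.7 -0.6]
```

Emit:
servo_tool(
  moves=[
    {"dp":[0,0,0.15],"delta_rot":[0,0,0],"fingers":0.0},
    {"dp":[0,0,0.15],"delta_rot":[0,0,0],"fingers":0.0},
    {"dp":[0,0,0.05],"delta_rot":[0,0,0],"fingers":0.0},
    {"dp":[0,0,0],"delta_rot":[0,0,0],"fingers":0.0},
    {"dp":[0,0,0],"delta_rot":[0,0,0],"fingers":0.4},
  ],
)

```text
clock: 5.1
position: [0.4399, -0.0193, 0.0967]
ee_rot: [0.0, 0.997, -0.075, 0.0]
contact_force: [-0.3, 0.9, 0.3]
width: 0.0341
gripper_force: 0.0
```

Emit:
servo_tool(
  moves=[
    {"dp":[0,0,0],"delta_rot":[0,0,0],"fingers":0.4},
    {"dp":[0,0,0],"delta_rot":[0,0,0],"fingers":0.4},
    {"dp":[0,0,-0.15],"delta_rot":[0,0,0],"fingers":0.4},
    {"dp":[0,0,-0.2],"delta_rot":[0,0,0],"fingers":0.4},
    {"dp":[0,0,0],"delta_rot":[0,0,0],"fingers":0.6},
  ],
)

```text
clock: 5.6
position: [0.4425, -0.0191, 0.1712]
ee_rot: [0.001, 0.997, -0.074, 0.006]
contact_force: [0.7, 0.1, -0.8]
width: 0.0474
gripper_force: 0.0
```

Run:
```python
from h import *
kegs('c'); to([.5765,-.302,.11],-.148)
```

```text
top keg? [448. 223.] 87 [ 0.574 -0.301  0.025]
top keg? [291. 263.] 50 [0.487 0.024 0.034]
top fin 27 [0.5102 0.1304] [0.133 0.019] 58.6
scene keg? [297. 238.] 123 [0.446 0.031 0.032]
scene keg? [375. 246.] 56 [0.588 0.107 0.038]
scene keg? [278. 250.] 140 [ 0.437 -0.019  0.034]
scene keg? [309. 249.] 121 [0.484 0.023 0.032]
scene keg? [295. 330.] 105 [ 0.576 -0.143  0.033]
scene keg? [238. 398.] 152 [ 0.578 -0.304  0.023]
scene keg? [183. 409.] 156 [ 0.521 -0.38   0.033]
scene fin 149 [0.5061 0.1252] [0.168 0.023] 60.4
t 5.7 P [ 0.4398 -0.0186  0.1677] grasp [ 0.44   -0.0187  0.1139] dp in tool [0.885 1.301 0.023] rot [ 0.   -0.04  0.  ] q [-0.2   0.2   1.99 -0.    0.95  1.52] F [0.3 0.1 0.8]
```

Emit:
servo_tool(
  moves=[
    {"dp":[0.13,0.18,0],"delta_rot":[0,0,0],"fingers":0.6},
    {"dp":[0.13,0.18,0],"delta_rot":[0,0,0],"fingers":0.6},
    {"dp":[0.13,0.19,0],"delta_rot":[0,0,0],"fingers":0.6},
    {"dp":[0.13,0.19,0],"delta_rot":[0,0,0],"fingers":0.6},
    {"dp":[0.12,0.19,0],"delta_rot":[0,0,0],"fingers":0.6},
  ],
)

```text
clock: 6.2
position: [0.5383, -0.2228, 0.1649]
ee_rot: [-0.001, 0.997, -0.074, -0.001]
contact_force: [0.7, 0.5, 0.3]
width: 0.0513
gripper_force: 0.0
```

Emit:
servo_tool(
  moves=[
    {"dp":[0.12,0.19,0],"delta_rot":[0,0,0],"fingers":0.6},
    {"dp":[0.12,0.18,0],"delta_rot":[0,0,0],"fingers":0.6},
    {"dp":[0,0,0],"delta_rot":[0,0,0],"fingers":0.6},
    {"dp":[0,0,0],"delta_rot":[0,0,0],"fingers":0.6},
  ],
)

```text
clock: 6.6
position: [0.5741, -0.3021, 0.1643]
ee_rot: [-0.001, 0.997, -0.075, -0.002]
contact_force: [-0.4, -0.4, 0.5]
width: 0.0512
gripper_force: 0.0
```

Run:
```python
from h import *
to([.5765,-.302,.024],-.148)
```

```text
t 6.6 P [ 0.5741 -0.3021  0.1643] grasp [ 0.574  -0.3019  0.1104] dp in tool [ 0.013 -0.001  0.432] rot [-0.02  0.03 -0.02] q [-0.59  0.48  1.54  0.    1.12  1.13] F [-0.4 -0.4  0.5]
```

Emit:
servo_tool(
  moves=[
    {"dp":[0.01,0,0.2],"delta_rot":[0,0,0],"fingers":0.6},
    {"dp":[0,0,0.15],"delta_rot":[0,0,0],"fingers":0.6},
    {"dp":[0,0,0.08],"delta_rot":[0,0,0],"fingers":0.6},
    {"dp":[0,0,0],"delta_rot":[0,0,0],"fingers":0.6},
    {"dp":[0,0,0],"delta_rot":[0,0,0],"fingers":0.0},
  ],
)

```text
clock: 7.1
position: [0.5764, -0.3007, 0.0803]
ee_rot: [-0.0, 0.997, -0.074, -0.001]
contact_force: [0.2, 0.5, 0.4]
width: 0.0378
gripper_force: 0.0
```

Emit:
servo_tool(
  moves=[
    {"dp":[0,0,0],"delta_rot":[0,0,0],"fingers":0.0},
    {"dp":[0,0,0],"delta_rot":[0,0,0],"fingers":0.0},
    {"dp":[0,0,0],"delta_rot":[0,0,0],"fingers":0.0},
    {"dp":[0,0,0],"delta_rot":[0,0,0],"fingers":0.0},
  ],
)

```text
clock: 7.5
position: [0.5774, -0.3022, 0.0817]
ee_rot: [0.0, 0.997, -0.074, 0.001]
contact_force: [0.8, 1.3, 6.2]
width: 0.0229
gripper_force: 30.0
```

Emit:
servo_tool(
  moves=[
    {"dp":[0,0,-0.1],"delta_rot":[0,0,0],"fingers":0.0},
    {"dp":[0,0,-0.2],"delta_rot":[0,0,0],"fingers":0.0},
    {"dp":[0,0,-0.15],"delta_rot":[0,0,0],"fingers":0.0},
    {"dp":[0,0,0],"delta_rot":[0,0,0],"fingers":0.0},
  ],
)

```text
clock: 7.9
position: [0.5791, -0.3036, 0.1755]
ee_rot: [0.003, 0.997, -0.074, 0.004]
contact_force: [0.8, -0.1, 0.4]
width: 0.023
gripper_force: 29.5
```

Run:
```python
from h import *
kegs('d'); to([.475,-.0235,.11],-.148)
```

```text
top keg? [367. 222.] 31 [ 0.577 -0.131  0.02 ]
top keg? [291. 266.] 114 [0.481 0.024 0.034]
top keg? [287. 284.] 112 [0.444 0.031 0.033]
top keg? [311. 289.] 108 [ 0.436 -0.018  0.037]
top fin 133 [0.5023 0.1206] [0.159 0.022] 58.2
scene keg? [296. 239.] 151 [0.446 0.029 0.031]
scene keg? [375. 245.] 65 [0.588 0.108 0.041]
scene keg? [279. 250.] 142 [ 0.437 -0.019  0.034]
scene keg? [309. 249.] 130 [0.483 0.022 0.032]
scene keg? [183. 409.] 162 [ 0.521 -0.38   0.034]
scene fin 152 [0.5064 0.1247] [0.169 0.023] 60.0
t 8.0 P [ 0.5769 -0.3022  0.1711] grasp [ 0.577  -0.3022  0.1172] dp in tool [-0.71  -1.303  0.034] rot [ 0.01 -0.01 -0.  ] q [-0.59  0.48  1.53 -0.    1.13  1.13] F [-0.7 -0.1 -1.4]
```

Emit:
servo_tool(
  moves=[
    {"dp":[-0.1,-0.18,0],"delta_rot":[0,0,0],"fingers":0.0},
    {"dp":[-0.1,-0.18,0],"delta_rot":[0,0,0],"fingers":0.0},
    {"dp":[-0.1,-0.19,0],"delta_rot":[0,0,0],"fingers":0.0},
    {"dp":[-0.1,-0.19,0],"delta_rot":[0,0,0],"fingers":0.0},
    {"dp":[-0.1,-0.19,0],"delta_rot":[0,0,0],"fingers":0.0},
  ],
)

```text
clock: 8.5
position: [0.5035, -0.1016, 0.1685]
ee_rot: [-0.001, 0.997, -0.074, -0.002]
contact_force: [-0.0, 0.6, -0.7]
width: 0.0229
gripper_force: 29.5
```

Emit:
servo_tool(
  moves=[
    {"dp":[-0.1,-0.19,0],"delta_rot":[0,0,0],"fingers":0.0},
    {"dp":[-0.11,-0.18,0],"delta_rot":[0,0,0],"fingers":0.0},
    {"dp":[0,0,0],"delta_rot":[0,0,0],"fingers":0.0},
    {"dp":[0,0,0],"delta_rot":[0,0,0],"fingers":0.0},
    {"dp":[0,0,0],"delta_rot":[0,0,0],"fingers":0.0},
  ],
)

```text
clock: 9.0
position: [0.4751, -0.0245, 0.1697]
ee_rot: [0.0, 0.997, -0.074, -0.0]
contact_force: [0.5, 0.6, -0.4]
width: 0.023
gripper_force: 29.6
```

Run:
```python
from h import *
to([.475,-.0235,.0445],-.148)
```

```text
t 9.0 P [ 0.4751 -0.0245  0.1697] grasp [ 0.4751 -0.0245  0.1158] dp in tool [-0.001 -0.005  0.357] rot [ 0.01  0.   -0.  ] q [-0.2   0.25  1.91 -0.    0.98  1.52] F [ 0.5  0.6 -0.4]
```

Emit:
servo_tool(
  moves=[
    {"dp":[0,0,0.15],"delta_rot":[0,0,0],"fingers":0.0},
    {"dp":[0,0,0.15],"delta_rot":[0,0,0],"fingers":0.0},
    {"dp":[0,0,0.06],"delta_rot":[0,0,0],"fingers":0.0},
    {"dp":[0,0,0],"delta_rot":[0,0,0],"fingers":0.0},
    {"dp":[0,0,0],"delta_rot":[0,0,0],"fingers":0.4},
  ],
)

```text
clock: 9.5
position: [0.4755, -0.0249, 0.0981]
ee_rot: [0.0, 0.997, -0.075, -0.0]
contact_force: [-0.1, -0.1, 0.3]
width: 0.0332
gripper_force: 0.0
```

Emit:
servo_tool(
  moves=[
    {"dp":[0,0,0],"delta_rot":[0,0,0],"fingers":0.4},
    {"dp":[0,0,0],"delta_rot":[0,0,0],"fingers":0.4},
    {"dp":[0,0,-0.15],"delta_rot":[0,0,0],"fingers":0.4},
    {"dp":[0,0,-0.24],"delta_rot":[0,0,0],"fingers":0.4},
    {"dp":[0,0,-0.24],"delta_rot":[0,0,0],"fingers":0.6},
  ],
)

```text
clock: 10.0
position: [0.4743, -0.0238, 0.2261]
ee_rot: [0.0, 0.997, -0.074, -0.0]
contact_force: [0.7, -0.6, -0.7]
width: 0.0474
gripper_force: 0.0
```

Emit:
servo_tool(
  moves=[
    {"dp":[0,0,-0.1],"delta_rot":[0,0,1],"fingers":0.6},
    {"dp":[0.1,-0.1,0],"delta_rot":[0,0,0.48],"fingers":0.6},
    {"dp":[0,0,0],"delta_rot":[0,0,-1],"fingers":0.6},
    {"dp":[0,0,0],"delta_rot":[0,0,-1],"fingers":0.6},
    {"dp":[0,0,0],"delta_rot":[0,0,-0.96],"fingers":0.6},
  ],
)

```text
clock: 10.5
position: [0.4992, -0.0092, 0.2452]
ee_rot: [0.0, 1.0, 0.002, 0.001]
contact_force: [-0.3, -0.0, 0.0]
width: 0.051
gripper_force: 0.0
```

Run:
```python
from h import *
kegs('e'); to([.579,.0565,.105],0)
```

```text
top fin 16 [0.5405 0.1818] [0.007 0.02 ] 39.3
scene keg? [296. 238.] 142 [0.446 0.029 0.031]
scene keg? [376. 243.] 92 [0.59  0.109 0.048]
scene keg? [278. 250.] 144 [ 0.437 -0.019  0.034]
scene keg? [309. 249.] 132 [0.483 0.022 0.032]
scene keg? [291. 262.] 149 [ 0.476 -0.026  0.035]
scene keg? [294. 329.] 103 [ 0.579 -0.143  0.036]
scene keg? [183. 409.] 160 [ 0.522 -0.38   0.033]
scene fin 143 [0.5071 0.1243] [0.169 0.022] 59.5
t 10.6 P [ 0.4991 -0.0093  0.245 ] grasp [ 0.4992 -0.0093  0.1911] dp in tool [ 0.399 -0.329  0.431] rot [ 0.   -0.01 -0.  ] q [-0.16  0.2   1.76 -0.    1.18  1.41] F [ 1.2 -1.3  0.2]
```

View pics/escene.png

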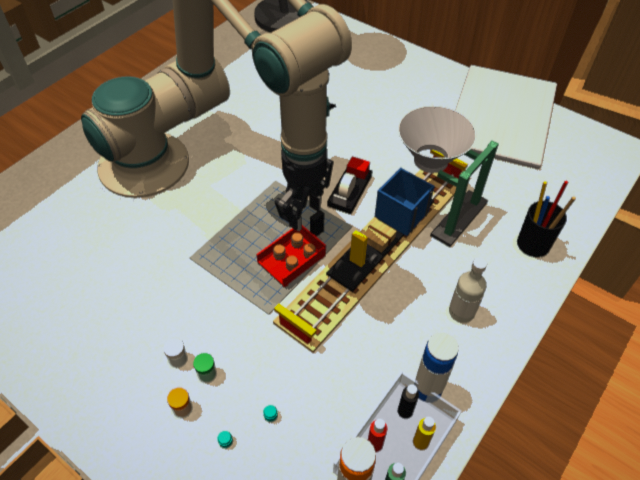

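The picture shows all four brown kegs standing in the scoop, at about (279,250), (291,262), (296,239) and (309,249), and no loose brown ones left. The wagon's post is at (358,240). I'll move the wagon now.

Emit:
servo_tool(
  moves=[
    {"dp":[0.15,-0.12,0],"delta_rot":[0,0,0],"fingers":0.6},
    {"dp":[0.15,-0.12,0],"delta_rot":[0,0,0],"fingers":0.6},
    {"dp":[0.1,-0.09,0],"delta_rot":[0,0,0],"fingers":0.6},
    {"dp":[0,0,0.1],"delta_rot":[0,0,0],"fingers":0.6},
    {"dp":[0,0,0.1],"delta_rot":[0,0,0],"fingers":0.6},
  ],
)

```text
clock: 11.1
position: [0.5802, 0.0573, 0.2047]
ee_rot: [0.0, 1.0, -0.001, 0.001]
contact_force: [0.8, 0.5, -0.3]
width: 0.0513
gripper_force: 0.0
```

Emit:
servo_tool(
  moves=[
    {"dp":[0,0,0.1],"delta_rot":[0,0,0],"fingers":0.6},
    {"dp":[0,0,0.1],"delta_rot":[0,0,0],"fingers":0.6},
    {"dp":[0,0,0.03],"delta_rot":[0,0,0],"fingers":0.6},
    {"dp":[0,0,0],"delta_rot":[0,0,0],"fingers":0.6},
    {"dp":[0,0,0],"delta_rot":[0,0,0],"fingers":0},
  ],
)

```text
clock: 11.6
position: [0.5797, 0.0565, 0.1593]
ee_rot: [0.0, 1.0, -0.0, 0.001]
contact_force: [0.1, -0.4, 0.0]
width: 0.0382
gripper_force: 0.0
```

Emit:
servo_tool(
  moves=[
    {"dp":[0,0,0],"delta_rot":[0,0,0],"fingers":0},
    {"dp":[0,0,0],"delta_rot":[0,0,0],"fingers":0},
    {"dp":[0,0,0],"delta_rot":[0,0,0],"fingers":0},
    {"dp":[0,0,0],"delta_rot":[0,0,0],"fingers":0},
  ],
)

```text
clock: 12.0
position: [0.5797, 0.0566, 0.1596]
ee_rot: [-0.0, 1.0, -0.001, 0.001]
contact_force: [-1.2, 0.3, 6.8]
width: 0.0136
gripper_force: 31.3
```

Run:
```python
from h import *
to([.579,.150,.105],0)
```

```text
t 12.0 P [0.5797 0.0566 0.1596] grasp [0.5799 0.0566 0.1057] dp in tool [-0.004 -0.467  0.003] rot [-0.   -0.02 -0.01] q [-0.02  0.4   1.7   0.    1.04  1.55] F [-1.2  0.3  6.8]
```

Emit:
servo_tool(
  moves=[
    {"dp":[0,-0.09,0],"delta_rot":[0,0,0],"fingers":0},
    {"dp":[0,-0.09,0],"delta_rot":[0,0,0],"fingers":0},
    {"dp":[0,-0.09,0],"delta_rot":[0,0,0],"fingers":0},
    {"dp":[0,-0.09,0],"delta_rot":[0,0,0],"fingers":0},
    {"dp":[0,-0.07,0],"delta_rot":[0,0,0],"fingers":0},
  ],
)

```text
clock: 12.5
position: [0.582, 0.1427, 0.1596]
ee_rot: [0.0, 1.0, -0.0, 0.004]
contact_force: [5.9, -3.1, 1.6]
width: 0.0141
gripper_force: 31.4
```

Emit:
servo_tool(
  moves=[
    {"dp":[0,-0.02,0],"delta_rot":[0,0,0],"fingers":0},
    {"dp":[0,-0.02,0],"delta_rot":[0,0,0],"fingers":0},
    {"dp":[0,0,0],"delta_rot":[0,0,0],"fingers":0},
  ],
)

```text
clock: 12.8
position: [0.5821, 0.1484, 0.1596]
ee_rot: [0.002, 1.0, 0.0, 0.004]
contact_force: [5.8, -7.8, 2.8]
width: 0.0137
gripper_force: 32.8
```

Emit:
servo_tool(
  moves=[
    {"dp":[0,-0.02,0],"delta_rot":[0,0,0],"fingers":0},
    {"dp":[0,0,0],"delta_rot":[0,0,0],"fingers":0},
  ],
)

```text
clock: 13.0
position: [0.5822, 0.1489, 0.1596]
ee_rot: [0.006, 1.0, 0.001, 0.003]
contact_force: [5.7, -19.4, 2.9]
width: 0.0141
gripper_force: 35.7
```

Emit:
servo_tool(
  moves=[
    {"dp":[0,0,0],"delta_rot":[0,0,0],"fingers":0.6},
    {"dp":[0,0,0],"delta_rot":[0,0,0],"fingers":0.6},
    {"dp":[0,0,0],"delta_rot":[0,0,0],"fingers":0.6},
    {"dp":[0,0,-0.2],"delta_rot":[0,0,0],"fingers":0.6},
    {"dp":[0,0,-0.2],"delta_rot":[0,0,0],"fingers":0.6},
  ],
)

```text
clock: 13.5
position: [0.5779, 0.155, 0.2376]
ee_rot: [0.0, 1.0, 0.0, -0.002]
contact_force: [1.0, 0.1, 0.5]
width: 0.0515
gripper_force: 0.0
```

Emit:
servo_tool(
  moves=[
    {"dp":[0,0,0],"delta_rot":[0,0,-1],"fingers":0.6},
    {"dp":[0,0,0],"delta_rot":[0,0,-1],"fingers":0.6},
    {"dp":[0,0,0],"delta_rot":[0,0,-1],"fingers":0.6},
    {"dp":[0,0,0],"delta_rot":[0,0,-1],"fingers":0.6},
    {"dp":[0,0,0],"delta_rot":[0,0,-1],"fingers":0.6},
  ],
)

```text
clock: 14.0
position: [0.5786, 0.1552, 0.2381]
ee_rot: [-0.0, 0.968, 0.25, -0.0]
contact_force: [-0.5, -0.0, -0.1]
width: 0.0513
gripper_force: 0.0
```

Emit:
servo_tool(
  moves=[
    {"dp":[0,0,0],"delta_rot":[0,0,-1],"fingers":0.6},
    {"dp":[0,0,0],"delta_rot":[0,0,-1],"fingers":0.6},
    {"dp":[0,0,0],"delta_rot":[0,0,-1],"fingers":0.6},
    {"dp":[0,0,0],"delta_rot":[0,0,-1],"fingers":0.6},
    {"dp":[0,0,0],"delta_rot":[0,0,-1],"fingers":0.6},
  ],
)

```text
clock: 14.5
position: [0.5786, 0.1552, 0.238]
ee_rot: [-0.0, 0.876, 0.482, -0.0]
contact_force: [0.8, 0.9, -0.5]
width: 0.0513
gripper_force: 0.0
```

Emit:
servo_tool(
  moves=[
    {"dp":[0,0,0],"delta_rot":[0,0,-1],"fingers":0.6},
    {"dp":[0,0,0],"delta_rot":[0,0,-1],"fingers":0.6},
    {"dp":[0,0,0],"delta_rot":[0,0,-1],"fingers":0.6},
    {"dp":[0,0,0],"delta_rot":[0,0,-1],"fingers":0.6},
    {"dp":[0,0,0],"delta_rot":[0,0,-0.22],"fingers":0.6},
  ],
)

```text
clock: 15.0
position: [0.5787, 0.1552, 0.238]
ee_rot: [-0.0, 0.757, 0.653, -0.0]
contact_force: [0.8, -0.9, -0.4]
width: 0.0515
gripper_force: 0.0
```

```bash
sed -i 's/c\[:,0\]>.3)&(c\[:,0\]<.55)&(c\[:,1\]>-.15)&(c\[:,1\]<.2)/c[:,0]>.3)\&(c[:,0]<.52)\&(c[:,1]>-.15)\&(c[:,1]<.12)/' h.py
python3 - <<'E'
from h import *
kegs('f'); to([.470,.066,.11],1.422)
E
```

```text
top keg? [291. 266.] 119 [0.48  0.025 0.033]
top keg? [314. 270.] 109 [ 0.471 -0.023  0.036]
top keg? [288. 284.] 115 [0.444 0.031 0.034]
top keg? [311. 289.] 101 [ 0.436 -0.019  0.036]
top fin 117 [0.4685 0.0663] [0.03  0.014] 81.7
scene keg? [296. 238.] 141 [0.446 0.03  0.032]
scene keg? [278. 250.] 137 [ 0.436 -0.018  0.034]
scene keg? [309. 249.] 136 [0.483 0.023 0.032]
scene keg? [291. 262.] 148 [ 0.476 -0.026  0.034]
scene keg? [294. 330.] 102 [ 0.577 -0.143  0.031]
scene keg? [183. 409.] 162 [ 0.521 -0.38   0.033]
scene fin 131 [0.4711 0.0655] [0.032 0.016] 83.5
t 15.1 P [0.5788 0.155  0.2381] grasp [0.5788 0.155  0.1842] dp in tool [-0.521 -0.472  0.371] rot [-0.    0.   -0.01] q [0.15 0.35 1.56 0.   1.23 0.3 ] F [ 0.3 -0.8  0.3]
```

View pics/ftop.png

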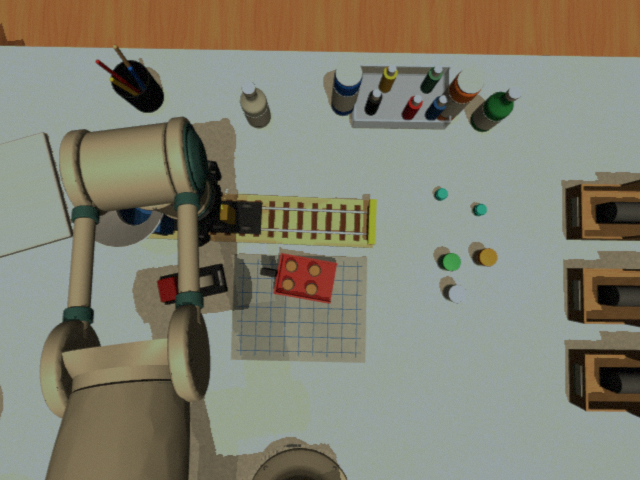

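The top picture shows the four kegs in the scoop at (291,266), (314,270), (288,284) and (311,289), with the fin at (269,270) and the hopper under the funnel near (145,215). Next is the fin grasp.

Emit:
servo_tool(
  moves=[
    {"dp":[-0.13,-0.12,0],"delta_rot":[0,0,0],"fingers":0.6},
    {"dp":[-0.13,-0.12,0],"delta_rot":[0,0,0],"fingers":0.6},
    {"dp":[-0.13,-0.12,0],"delta_rot":[0,0,0],"fingers":0.6},
    {"dp":[-0.13,-0.11,0.1],"delta_rot":[0,0,0],"fingers":0.6},
    {"dp":[0,0,0.2],"delta_rot":[0,0,0],"fingers":0.6},
  ],
)

```text
clock: 15.6
position: [0.4691, 0.0642, 0.1802]
ee_rot: [0.002, 0.759, 0.651, 0.001]
contact_force: [1.4, 0.8, -0.8]
width: 0.0511
gripper_force: 0.0
```

Emit:
servo_tool(
  moves=[
    {"dp":[0,0,0],"delta_rot":[0,0,0],"fingers":0.6},
    {"dp":[0,0,0],"delta_rot":[0,0,0],"fingers":0.6},
  ],
)

```text
clock: 15.8
position: [0.471, 0.0659, 0.1786]
ee_rot: [-0.0, 0.758, 0.652, -0.0]
contact_force: [-0.2, 0.3, -0.3]
width: 0.0512
gripper_force: 0.0
```

Run:
```python
from h import *
to([.470,.066,.072],1.424)
```

```text
t 15.8 P [0.471  0.0659 0.1786] grasp [0.471  0.0659 0.1247] dp in tool [-0.    -0.005  0.263] rot [-0.   -0.   -0.03] q [-0.01  0.24  1.9   0.    1.    0.14] F [-0.2  0.3 -0.3]
```

Emit:
servo_tool(
  moves=[
    {"dp":[0,0,0.13],"delta_rot":[0,0,0],"fingers":0.6},
    {"dp":[0,0,0.13],"delta_rot":[0,0,0],"fingers":0.6},
    {"dp":[0,0,0],"delta_rot":[0,0,0],"fingers":0.6},
    {"dp":[0,0,0],"delta_rot":[0,0,0],"fingers":0},
    {"dp":[0,0,0],"delta_rot":[0,0,0],"fingers":0},
  ],
  force=100,
)

```text
clock: 16.3
position: [0.4724, 0.0659, 0.128]
ee_rot: [0.001, 0.758, 0.653, 0.001]
contact_force: [0.4, 0.4, -0.8]
width: 0.0232
gripper_force: 0.0
```

Emit:
servo_tool(
  moves=[
    {"dp":[0,0,0],"delta_rot":[0,0,0],"fingers":0},
    {"dp":[0,0,0],"delta_rot":[0,0,0],"fingers":0},
    {"dp":[0,0,0],"delta_rot":[0,0,0],"fingers":0},
    {"dp":[0,0,0],"delta_rot":[0,0,0],"fingers":0},
  ],
)

```text
clock: 16.7
position: [0.4715, 0.0659, 0.1281]
ee_rot: [0.001, 0.758, 0.653, 0.001]
contact_force: [-1.1, 0.5, 5.4]
width: 0.0125
gripper_force: 97.0
```

Emit:
servo_tool(
  moves=[
    {"dp":[0,0,-0.02],"delta_rot":[0,0,0],"fingers":0},
    {"dp":[0,0,-0.05],"delta_rot":[0,0,0],"fingers":0},
    {"dp":[0,0,-0.08],"delta_rot":[0,0,0],"fingers":0},
    {"dp":[0,0,-0.05],"delta_rot":[0,0,0],"fingers":0},
    {"dp":[0,0,0],"delta_rot":[0,0,0],"fingers":0},
  ],
)

```text
clock: 17.2
position: [0.4719, 0.0657, 0.1681]
ee_rot: [0.001, 0.758, 0.653, 0.002]
contact_force: [-0.3, -0.5, -2.1]
width: 0.0129
gripper_force: 97.1
```

Run:
```python
from h import *
snap('scene','g',(180,120,480,345),2.5); to([.470,.066,.3],1.424)
```

```text
t 17.25 P [0.4712 0.0657 0.1672] grasp [0.4713 0.0657 0.1133] dp in tool [ 0.001 -0.004 -0.934] rot [ 0.02 -0.   -0.02] q [-0.01  0.25  1.92 -0.    0.97  0.14] F [-1.2 -0.5 -3. ]
```

View pics/g.png

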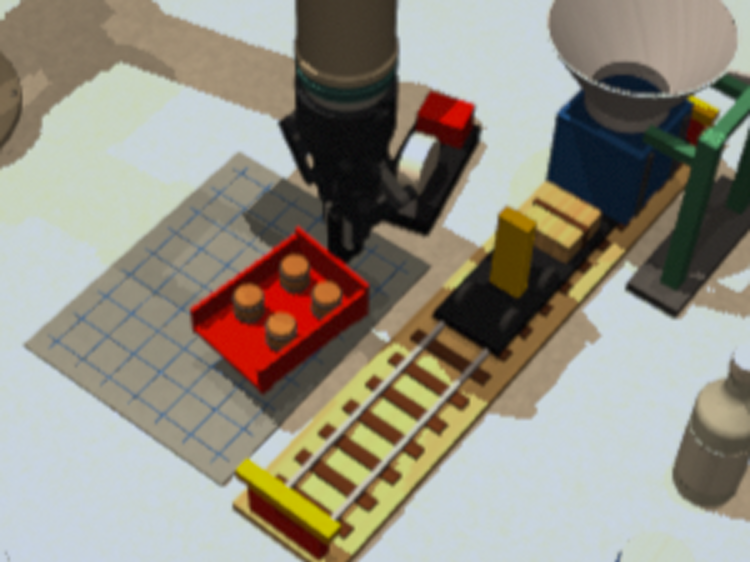

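The crop shows the scoop level in the grip at (280,310) with four kegs, and the hopper directly under the funnel at (620,140). I'll lift and carry it gently.

Emit:
servo_tool(
  moves=[
    {"dp":[0,0,-0.05],"delta_rot":[0,0,0],"fingers":0},
    {"dp":[0,0,-0.1],"delta_rot":[0,0,0],"fingers":0},
    {"dp":[0,0,-0.12],"delta_rot":[0,0,0],"fingers":0},
    {"dp":[0,0,-0.12],"delta_rot":[0,0,0],"fingers":0},
    {"dp":[0,0,-0.12],"delta_rot":[0,0,0],"fingers":0},
  ],
)

```text
clock: 17.75
position: [0.4702, 0.0657, 0.2691]
ee_rot: [-0.0, 0.758, 0.653, -0.001]
contact_force: [-0.4, 0.4, -2.7]
width: 0.0131
gripper_force: 97.1
```

Emit:
servo_tool(
  moves=[
    {"dp":[0,0,-0.12],"delta_rot":[0,0,0],"fingers":0},
    {"dp":[0,0,-0.12],"delta_rot":[0,0,0],"fingers":0},
    {"dp":[0,0,-0.12],"delta_rot":[0,0,0],"fingers":0},
    {"dp":[0,0,-0.08],"delta_rot":[0,0,0],"fingers":0},
    {"dp":[0,0,-0.03],"delta_rot":[0,0,0],"fingers":0},
  ],
)

```text
clock: 18.25
position: [0.471, 0.0657, 0.364]
ee_rot: [0.001, 0.758, 0.652, 0.001]
contact_force: [0.4, 0.8, -3.0]
width: 0.0129
gripper_force: 97.3
```

Emit:
servo_tool(
  moves=[
    {"dp":[0.03,0,0],"delta_rot":[0,0,0],"fingers":0},
    {"dp":[0.06,0,0],"delta_rot":[0,0,0],"fingers":0},
    {"dp":[0.09,0,0],"delta_rot":[0,0,0],"fingers":0},
    {"dp":[0.11,-0.01,0],"delta_rot":[0,0,0],"fingers":0},
    {"dp":[0.12,-0.01,0],"delta_rot":[0,0,0],"fingers":0},
  ],
)

```text
clock: 18.75
position: [0.4784, 0.1488, 0.3607]
ee_rot: [-0.001, 0.758, 0.652, -0.001]
contact_force: [0.8, 0.3, -2.8]
width: 0.013
gripper_force: 97.3
```

Emit:
servo_tool(
  moves=[
    {"dp":[0.12,-0.01,0],"delta_rot":[0,0,0],"fingers":0},
    {"dp":[0.12,-0.01,0],"delta_rot":[0,0,0],"fingers":0},
    {"dp":[0.12,-0.01,0],"delta_rot":[0,0,0],"fingers":0},
    {"dp":[0.12,-0.01,0],"delta_rot":[0,0,0],"fingers":0},
    {"dp":[0.12,-0.01,0],"delta_rot":[0,0,0],"fingers":0},
  ],
)

```text
clock: 19.25
position: [0.4861, 0.2695, 0.3605]
ee_rot: [-0.001, 0.758, 0.653, -0.001]
contact_force: [0.3, -0.7, -1.8]
width: 0.0126
gripper_force: 97.3
```

Emit:
servo_tool(
  moves=[
    {"dp":[0.12,-0.01,0],"delta_rot":[0,0,0],"fingers":0},
    {"dp":[0.12,0,0],"delta_rot":[0,0,0],"fingers":0},
    {"dp":[0.12,0,0],"delta_rot":[0,0,0],"fingers":0},
    {"dp":[0.12,0,0],"delta_rot":[0,0,0],"fingers":0},
    {"dp":[0.12,0,0],"delta_rot":[0,0,0],"fingers":0},
  ],
)

```text
clock: 19.75
position: [0.5019, 0.3885, 0.3602]
ee_rot: [-0.0, 0.758, 0.653, -0.002]
contact_force: [0.8, 0.6, -2.9]
width: 0.0129
gripper_force: 97.2
```

Emit:
servo_tool(
  moves=[
    {"dp":[0.12,0,0],"delta_rot":[0,0,0],"fingers":0},
    {"dp":[0.11,0,0],"delta_rot":[0,0,0],"fingers":0},
    {"dp":[0.09,0,0],"delta_rot":[0,0,0],"fingers":0},
    {"dp":[0.06,0,0],"delta_rot":[0,0,0],"fingers":0},
    {"dp":[0.03,0,0],"delta_rot":[0,0,0],"fingers":0},
  ],
)

```text
clock: 20.25
position: [0.5143, 0.4692, 0.3604]
ee_rot: [-0.0, 0.757, 0.653, -0.001]
contact_force: [0.4, 0.0, -4.4]
width: 0.0126
gripper_force: 97.3
```

Run:
```python
from h import *
to([.51,.448,.36],2.059,grasp=False)
```

```text
t 20.25 P [0.5143 0.4692 0.3604] grasp [0.5142 0.4691 0.3065] dp in tool [-0.108 -0.006  0.002] rot [-0.03  0.01 -6.36] q [0.64 0.45 1.11 0.   1.59 0.79] F [ 0.4  0.  -4.4]
```

Emit:
servo_tool(
  moves=[
    {"dp":[-0.05,0,0],"delta_rot":[0,0,-0.5],"fingers":0},
    {"dp":[-0.05,0.01,0],"delta_rot":[0,0,-0.9],"fingers":0},
    {"dp":[0,0,0],"delta_rot":[0,0,-0.9],"fingers":0},
    {"dp":[0,0,0],"delta_rot":[0,0,-0.9],"fingers":0},
    {"dp":[0,0,0],"delta_rot":[0,0,-0.9],"fingers":0},
  ],
)

```text
clock: 20.75
position: [0.5141, 0.447, 0.3619]
ee_rot: [-0.0, 0.608, 0.794, -0.001]
contact_force: [0.3, 0.0, -2.9]
width: 0.0129
gripper_force: 97.2
```

Emit:
servo_tool(
  moves=[
    {"dp":[0,0,0],"delta_rot":[0,0,-0.9],"fingers":0},
    {"dp":[0,0,0.03],"delta_rot":[0,0,-0.9],"fingers":0},
    {"dp":[0,0,0.04],"delta_rot":[0,0,-0.46],"fingers":0},
    {"dp":[0,0,0.04],"delta_rot":[0,0,0],"fingers":0},
    {"dp":[0,0,0],"delta_rot":[0,0,0],"fingers":0},
  ],
)

```text
clock: 21.25
position: [0.5137, 0.4469, 0.3384]
ee_rot: [-0.001, 0.516, 0.856, -0.002]
contact_force: [-0.0, -1.0, -2.2]
width: 0.0132
gripper_force: 97.1
```

Run:
```python
from h import *
to([.51,.448,.338],2.059,grasp=False)
L=np.array([.571,.332,.225]);b=np.array([-.469,.883,0]);z=np.array([0,0,1]);h=2.059
c,k=np.cos,np.sin
T0=np.array([[c(h),k(h),0],[k(h),-c(h),0],[0,0,-1.]])
pos=lambda th:L+b*(.131*c(th)-.113*k(th))+z*(.131*k(th)+.113*c(th))
for i in range(13):
    th=.1*i;T=T0@Ro.from_rotvec([0,th,0]).as_matrix()
    print(i,pos(th).round(3),(T.T@(pos(th+.1)-pos(th))/.2).round(3))
p,d=snap('scene','i',(330,60,530,240),3.5)
```

```text
t 21.25 P [0.5137 0.4469 0.3384] grasp [0.5135 0.4468 0.2845] dp in tool [ 0.013 -0.014  0.002] rot [-0.04  0.01 -0.03] q [ 0.61  0.43  1.19 -0.    1.53  0.13] F [-0.  -1.  -2.2]
0 [0.51  0.448 0.338] [-0.06   0.    -0.063]
1 [0.515 0.437 0.351] [-0.06   0.    -0.063]
2 [0.521 0.426 0.362] [-0.06   0.    -0.063]
3 [0.528 0.413 0.372] [-0.06   0.    -0.063]
4 [0.535 0.4   0.38 ] [-0.06   0.    -0.063]
5 [0.542 0.386 0.387] [-0.06   0.    -0.063]
6 [0.55  0.371 0.392] [-0.06   0.    -0.063]
7 [0.558 0.356 0.396] [-0.06   0.    -0.063]
8 [0.566 0.341 0.398] [-0.06   0.    -0.063]
9 [0.574 0.326 0.398] [-0.06   0.    -0.063]
10 [0.582 0.311 0.396] [-0.06   0.    -0.063]
11 [0.59  0.296 0.393] [-0.06   0.    -0.063]
12 [0.598 0.281 0.388] [-0.06   0.    -0.063]
```

View pics/i.png

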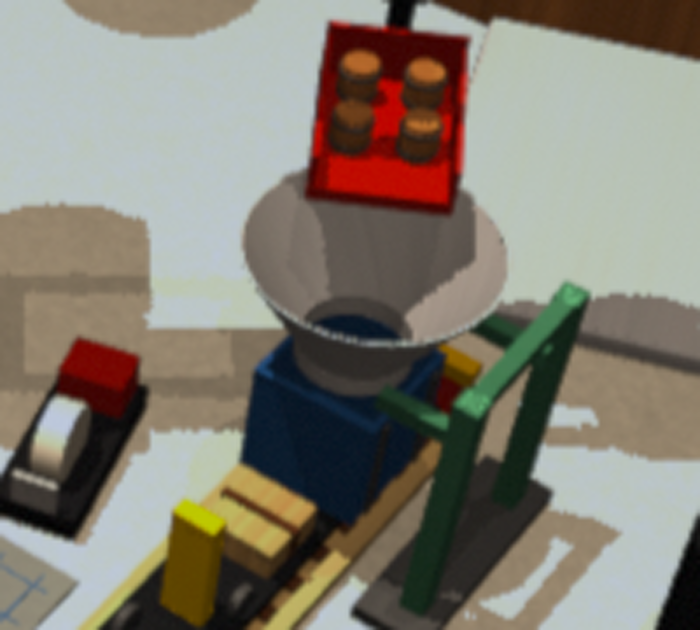

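The crop shows the scoop's mouth at (385,200) over the funnel's far half, with four kegs inside and the hopper below. I'll tip about the lip, starting with a small test.

Emit:
servo_tool(
  moves=[
    {"dp":[-0.03,-0.01,-0.03],"delta_rot":[0,0.5,0],"fingers":0},
    {"dp":[-0.06,0,-0.06],"delta_rot":[0,1,0],"fingers":0},
    {"dp":[-0.03,0,-0.03],"delta_rot":[0,0.5,0],"fingers":0},
  ],
)

```text
clock: 21.6
position: [0.5253, 0.4233, 0.3642]
ee_rot: [-0.085, 0.514, 0.852, 0.053]
contact_force: [0.2, -0.3, -2.9]
width: 0.0129
gripper_force: 97.2
```

Run:
```python
from h import *
to([.521,.426,.362],2.059,.2,grasp=False)
```

```text
t 21.6 P [0.5253 0.4233 0.3642] grasp [0.5204 0.4328 0.3114] dp in tool [ 0.02  -0.013  0.015] rot [ 0.03 -0.01 -0.02] q [ 0.49  0.39  1.19  0.2   1.55 -0.  ] F [ 0.2 -0.3 -2.9]
```

Emit:
servo_tool(
  moves=[
    {"dp":[-0.02,0,-0.02],"delta_rot":[0,0.5,0],"fingers":0},
    {"dp":[-0.03,0,-0.03],"delta_rot":[0,0.5,0],"fingers":0},
    {"dp":[-0.03,0,-0.03],"delta_rot":[0,0.5,0],"fingers":0},
    {"dp":[-0.03,0,-0.03],"delta_rot":[0,0.5,0],"fingers":0},
    {"dp":[-0.03,0,-0.03],"delta_rot":[0,0.5,0],"fingers":0},
  ],
)

```text
clock: 22.1
position: [0.5413, 0.3925, 0.3816]
ee_rot: [-0.191, 0.503, 0.835, 0.116]
contact_force: [-0.7, 0.4, -3.5]
width: 0.0129
gripper_force: 97.3
```

Emit:
servo_tool(
  moves=[
    {"dp":[-0.03,0,-0.03],"delta_rot":[0,0.5,0],"fingers":0},
    {"dp":[-0.03,0,-0.03],"delta_rot":[0,0.5,0],"fingers":0},
    {"dp":[-0.03,0,-0.03],"delta_rot":[0,0.5,0],"fingers":0},
    {"dp":[-0.03,0,-0.03],"delta_rot":[0,0.5,0],"fingers":0},
    {"dp":[0,0,0],"delta_rot":[0,0,0],"fingers":0},
  ],
)

```text
clock: 22.6
position: [0.5576, 0.3622, 0.3887]
ee_rot: [-0.273, 0.49, 0.811, 0.164]
contact_force: [0.3, -0.7, -3.2]
width: 0.0128
gripper_force: 97.3
```

Run:
```python
from h import *
to([.5558,.360,.394],2.059,.65,grasp=False)
snap('scene','j',(330,60,530,240),3)
```

```text
t 22.6 P [0.5576 0.3622 0.3887] grasp [0.5424 0.391  0.3457] dp in tool [ 0.011 -0.013 -0.024] rot [ 0.01  0.02 -0.04] q [ 0.21  0.41  1.23  0.62  1.68 -0.26] F [ 0.3 -0.7 -3.2]
```

View pics/j.png

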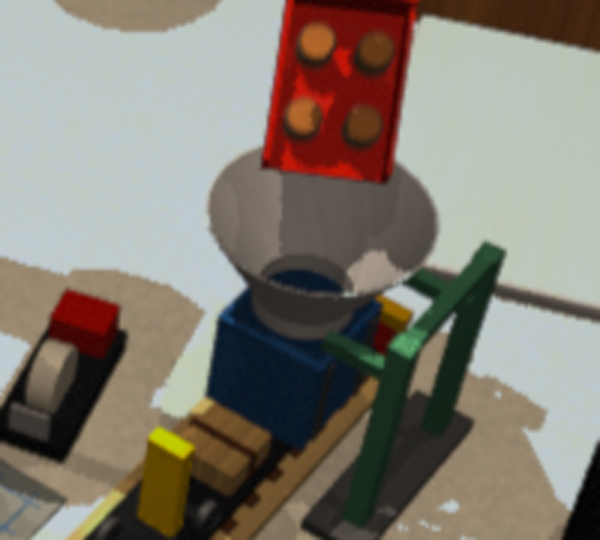

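The kegs are still in the tilted tray, though the front pair have slid toward the lip at (303,118) and (362,125). I'll keep tipping.

Emit:
servo_tool(
  moves=[
    {"dp":[-0.03,0,-0.04],"delta_rot":[0,0.5,0],"fingers":0},
    {"dp":[-0.03,0,-0.04],"delta_rot":[0,0.5,0],"fingers":0},
    {"dp":[0,0,0],"delta_rot":[0,0,0],"fingers":0},
    {"dp":[0,0,0],"delta_rot":[0,0,0],"fingers":0},
    {"dp":[0,0,0],"delta_rot":[0,0,0],"fingers":0},
  ],
)

```text
clock: 23.15
position: [0.5648, 0.348, 0.3952]
ee_rot: [-0.313, 0.479, 0.798, 0.189]
contact_force: [0.3, 0.2, -1.5]
width: 0.0128
gripper_force: 97.4
```

Emit:
servo_tool(
  moves=[
    {"dp":[-0.03,0,-0.03],"delta_rot":[0,0.5,0],"fingers":0},
    {"dp":[-0.03,0,-0.03],"delta_rot":[0,0.5,0],"fingers":0},
    {"dp":[0,0,0],"delta_rot":[0,0,0],"fingers":0},
    {"dp":[0,0,0],"delta_rot":[0,0,0],"fingers":0},
    {"dp":[0,0,0],"delta_rot":[0,0,0],"fingers":0},
  ],
)

```text
clock: 23.65
position: [0.5728, 0.3329, 0.3954]
ee_rot: [-0.353, 0.469, 0.781, 0.213]
contact_force: [-0.9, 0.4, -2.1]
width: 0.0129
gripper_force: 97.5
```

Emit:
servo_tool(
  moves=[
    {"dp":[-0.03,0,-0.03],"delta_rot":[0,0.5,0],"fingers":0},
    {"dp":[-0.03,0,-0.03],"delta_rot":[0,0.5,0],"fingers":0},
    {"dp":[-0.03,0,-0.03],"delta_rot":[0,0.5,0],"fingers":0},
    {"dp":[-0.03,0,-0.03],"delta_rot":[0,0.5,0],"fingers":0},
    {"dp":[0,0,0],"delta_rot":[0,0,0],"fingers":0},
  ],
)

```text
clock: 24.15
position: [0.5894, 0.3019, 0.3886]
ee_rot: [-0.43, 0.447, 0.741, 0.258]
contact_force: [0.0, -0.1, -1.5]
width: 0.0129
gripper_force: 97.5
```

Run:
```python
from h import *
to([.5865,.304,.395],2.059,1.05,grasp=False)
snap('scene','k',(330,60,530,240),3)
```

```text
t 24.15 P [0.5894 0.3019 0.3886] grasp [0.5676 0.3432 0.3618] dp in tool [ 0.036 -0.008 -0.002] rot [ 0.01  0.01 -0.03] q [ 0.01  0.52  1.27  0.93  1.85 -0.44] F [ 0.  -0.1 -1.5]
```

View pics/k.png

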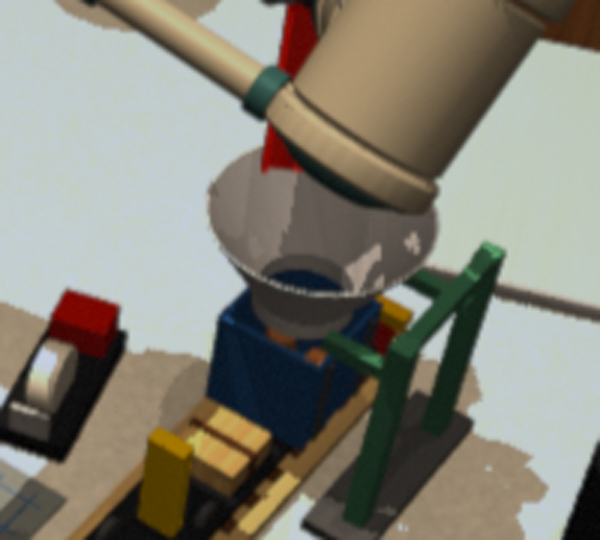

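Brown kegs show in the hopper at (285,335) and (317,352), and none are visible outside. I'll tip back to level and check the tray and hopper.

Emit:
servo_tool(
  moves=[
    {"dp":[0,0,0],"delta_rot":[0,0,0],"fingers":0},
    {"dp":[0,0,0],"delta_rot":[0,0,0],"fingers":0},
    {"dp":[0,0,0],"delta_rot":[0,0,0],"fingers":0},
    {"dp":[0.03,0,0.03],"delta_rot":[0,-0.5,0],"fingers":0},
    {"dp":[0.06,0,0.06],"delta_rot":[0,-1,0],"fingers":0},
  ],
)

```text
clock: 24.7
position: [0.5782, 0.3233, 0.3938]
ee_rot: [-0.372, 0.466, 0.771, 0.223]
contact_force: [-1.3, 0.8, -1.9]
width: 0.013
gripper_force: 97.4
```

Emit:
servo_tool(
  moves=[
    {"dp":[0.06,0,0.06],"delta_rot":[0,-1,0],"fingers":0},
    {"dp":[0.06,0,0.06],"delta_rot":[0,-1,0],"fingers":0},
    {"dp":[0.06,0,0.06],"delta_rot":[0,-1,0],"fingers":0},
    {"dp":[0.06,0,0.06],"delta_rot":[0,-1,0],"fingers":0},
    {"dp":[0.06,0,0.06],"delta_rot":[0,-1,0],"fingers":0},
  ],
)

```text
clock: 25.2
position: [0.5372, 0.3992, 0.3901]
ee_rot: [-0.168, 0.505, 0.84, 0.103]
contact_force: [0.6, 0.5, -1.4]
width: 0.0129
gripper_force: 97.3
```

Emit:
servo_tool(
  moves=[
    {"dp":[0.06,0,0.06],"delta_rot":[0,-1,0],"fingers":0},
    {"dp":[0.06,0,0.06],"delta_rot":[0,-1,0],"fingers":0},
    {"dp":[0.06,0,0.06],"delta_rot":[0,-1,0],"fingers":0},
    {"dp":[0.06,0,0.06],"delta_rot":[0,-1,0],"fingers":0},
    {"dp":[0,0,-0.1],"delta_rot":[0,0,0],"fingers":0},
  ],
)

```text
clock: 25.7
position: [0.5063, 0.4529, 0.3699]
ee_rot: [-0.003, 0.513, 0.858, -0.004]
contact_force: [0.2, 0.3, -2.3]
width: 0.0127
gripper_force: 97.4
```

Run:
```python
from h import *
to([.51,.448,.36],2.059,0,grasp=False)
a,_=snap('scene','l0'); b,_=snap('top','l1')
r=lambda p,c:cv2.resize(p[c[1]:c[3],c[0]:c[2]],(400,400),interpolation=cv2.INTER_CUBIC)
cv2.imwrite('pics/l.png',np.hstack([r(a,(350,70,500,220)),r(b,(70,140,220,290))])[:,:,::-1])
```

```text
t 25.7 P [0.5063 0.4529 0.3699] grasp [0.5058 0.4527 0.316 ] dp in tool [-0.03   0.005  0.049] rot [-0.1  -0.01  0.05] q [0.63 0.42 1.13 0.   1.6  0.13] F [ 0.2  0.3 -2.3]
```

View pics/l.png

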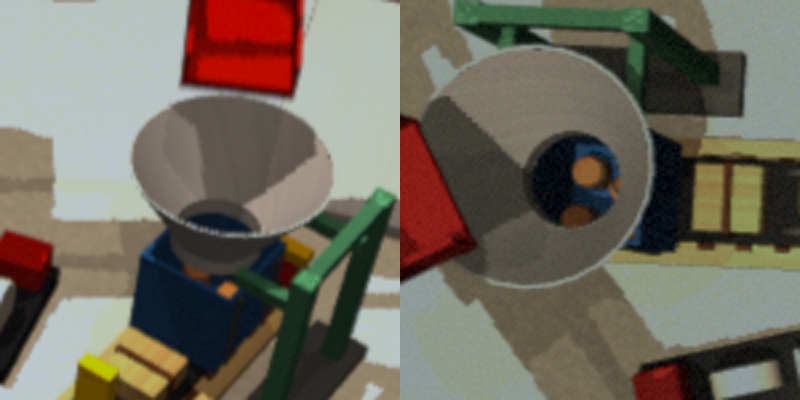

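The tray front is empty, and kegs show in the hopper through the throat at (592,172) and (577,215). I'll check keg heights from depth while bringing the scoop back.

Emit:
servo_tool(
  moves=[
    {"dp":[0,0,0],"delta_rot":[-0.1,0,0.5],"fingers":0},
    {"dp":[0,0,0],"delta_rot":[0,0,1],"fingers":0},
    {"dp":[0,0,0],"delta_rot":[0,0,1],"fingers":0},
    {"dp":[0,0,0],"delta_rot":[0,0,1],"fingers":0},
    {"dp":[0,0,0],"delta_rot":[0,0,1],"fingers":0},
  ],
)

```text
clock: 26.3
position: [0.511, 0.449, 0.3744]
ee_rot: [0.001, 0.696, 0.718, 0.005]
contact_force: [1.2, -0.5, -1.5]
width: 0.0128
gripper_force: 97.2
```

Emit:
servo_tool(
  moves=[
    {"dp":[0,0,0],"delta_rot":[0,0,1],"fingers":0},
    {"dp":[0,0,0],"delta_rot":[0,0,0.9],"fingers":0},
    {"dp":[0,0,0],"delta_rot":[0,0,0],"fingers":0},
    {"dp":[0,0,0],"delta_rot":[0,0,0],"fingers":0},
  ],
)

```text
clock: 26.7
position: [0.5111, 0.4492, 0.3744]
ee_rot: [0.001, 0.759, 0.651, 0.005]
contact_force: [-0.2, -0.1, -1.5]
width: 0.0131
gripper_force: 97.3
```

Run:
```python
from h import *
to([.440,.075,.37],1.424,0,grasp=False)
for n,t in(('scene','l0'),('top','l1')):
    A=np.load(f'pics/{t}.npz');C=cloud(n,A['d']);H=cv2.cvtColor(A['p'],cv2.COLOR_RGB2HSV)
    m=(cv2.inRange(H,(4,90,50),(16,255,240))>0)&(abs(C[...,0]-.583)<.05)&(abs(C[...,1]-.309)<.05)
    k,l,s,c=cv2.connectedComponentsWithStats(m.astype(np.uint8))
    for i in range(1,k):
        if s[i,4]>4: print(n,c[i].round(),s[i,4],np.median(C[l==i],0).round(3),C[l==i][:,2].max().round(3))
```

```text
t 26.7 P [0.5111 0.4492 0.3744] grasp [0.5116 0.4494 0.3205] dp in tool [-1.903 -0.068  0.01 ] rot [ 0.08 -0.06 -0.05] q [ 0.62  0.41  1.13 -0.    1.59  0.77] F [-0.2 -0.1 -1.5]
scene [423. 172.] 34 [0.57  0.327 0.059] 0.126
scene [435. 178.] 33 [0.598 0.329 0.058] 0.063
scene [445. 194.] 6 [0.626 0.337 0.016] 0.031
scene [439. 201.] 7 [0.629 0.306 0.031] 0.035
scene [430. 210.] 9 [0.625 0.273 0.017] 0.033
top [ 67. 182.] 7 [0.605 0.356 0.283] 0.287
top [ 74. 184.] 5 [0.605 0.355 0.26 ] 0.266
top [140. 204.] 114 [0.6   0.327 0.058] 0.064
top [150. 210.] 24 [0.589 0.306 0.059] 0.141
top [136. 221.] 72 [0.566 0.334 0.059] 0.14
```

Emit:
servo_tool(
  moves=[
    {"dp":[-0.08,0,0],"delta_rot":[0.08,-0.06,0],"fingers":0},
    {"dp":[-0.16,-0.01,0],"delta_rot":[0,0,0],"fingers":0},
    {"dp":[-0.18,-0.01,0],"delta_rot":[0,0,0],"fingers":0},
    {"dp":[-0.18,-0.01,0],"delta_rot":[0,0,0],"fingers":0},
    {"dp":[-0.18,-0.01,0],"delta_rot":[0,0,0],"fingers":0},
  ],
)

```text
clock: 27.2
position: [0.4784, 0.2943, 0.3742]
ee_rot: [0.0, 0.759, 0.651, -0.0]
contact_force: [0.8, -0.5, -1.5]
width: 0.0129
gripper_force: 97.4
```

Emit:
servo_tool(
  moves=[
    {"dp":[-0.18,-0.01,0],"delta_rot":[0,0,0],"fingers":0},
    {"dp":[-0.18,-0.01,0],"delta_rot":[0,0,0],"fingers":0},
    {"dp":[-0.18,-0.01,0],"delta_rot":[0,0,0],"fingers":0},
    {"dp":[-0.18,0,0],"delta_rot":[0,0,0],"fingers":0},
    {"dp":[-0.18,0,0],"delta_rot":[0,0,0],"fingers":0},
  ],
)

```text
clock: 27.7
position: [0.4445, 0.1176, 0.3745]
ee_rot: [0.0, 0.759, 0.651, -0.0]
contact_force: [-0.2, -0.8, -1.6]
width: 0.0131
gripper_force: 97.3
```

Emit:
servo_tool(
  moves=[
    {"dp":[-0.15,0,0],"delta_rot":[0,0,0],"fingers":0},
    {"dp":[-0.07,0,0],"delta_rot":[0,0,0],"fingers":0},
    {"dp":[0,0,0.2],"delta_rot":[0,0,0],"fingers":0},
    {"dp":[0,0,0.2],"delta_rot":[0,0,0],"fingers":0},
    {"dp":[0,0,0.2],"delta_rot":[0,0,0],"fingers":0},
  ],
)

```text
clock: 28.2
position: [0.4384, 0.0752, 0.2537]
ee_rot: [0.001, 0.759, 0.651, 0.0]
contact_force: [-0.6, -1.1, -1.4]
width: 0.0128
gripper_force: 97.3
```

Emit:
servo_tool(
  moves=[
    {"dp":[0,0,0.2],"delta_rot":[0,0,0],"fingers":0},
    {"dp":[0,0,0.1],"delta_rot":[0,0,0],"fingers":0},
    {"dp":[0,0,0],"delta_rot":[0,0,0],"fingers":0},
    {"dp":[0,0,0],"delta_rot":[0,0,0],"fingers":0},
  ],
)

```text
clock: 28.6
position: [0.4393, 0.0757, 0.195]
ee_rot: [0.0, 0.759, 0.651, 0.0]
contact_force: [-0.2, 0.3, -1.7]
width: 0.0124
gripper_force: 97.4
```

Run:
```python
from h import *
to([.440,.075,.1281],1.424,0,grasp=False)
```

```text
t 28.6 P [0.4393 0.0757 0.195 ] grasp [0.4393 0.0757 0.1411] dp in tool [-0.003  0.004  0.334] rot [ 0.01  0.   -0.06] q [ 0.01  0.18  1.94 -0.    1.03  0.17] F [-0.2  0.3 -1.7]
```

Emit:
servo_tool(
  moves=[
    {"dp":[0,0,0.12],"delta_rot":[0,0,0],"fingers":0},
    {"dp":[0,0,0.1],"delta_rot":[0,0,0],"fingers":0},
    {"dp":[0,0,0.06],"delta_rot":[0,0,0],"fingers":0},
    {"dp":[0,0,0.04],"delta_rot":[0,0,0],"fingers":0},
    {"dp":[0,0,0],"delta_rot":[0,0,0],"fingers":0},
  ],
)

```text
clock: 29.1
position: [0.4398, 0.076, 0.1308]
ee_rot: [0.001, 0.759, 0.651, 0.0]
contact_force: [-0.7, -0.1, -1.4]
width: 0.0131
gripper_force: 97.4
```

Emit:
servo_tool(
  moves=[
    {"dp":[0,0,0.01],"delta_rot":[0,0,0],"fingers":0},
    {"dp":[0,0,0],"delta_rot":[0,0,0],"fingers":0},
  ],
)

```text
clock: 29.3
position: [0.4399, 0.0761, 0.1291]
ee_rot: [0.001, 0.759, 0.651, 0.001]
contact_force: [0.1, -0.3, -1.4]
width: 0.0129
gripper_force: 97.4
```

Emit:
servo_tool(
  moves=[
    {"dp":[0,0,0.005],"delta_rot":[0,0,0],"fingers":0},
    {"dp":[0,0,0],"delta_rot":[0,0,0],"fingers":0.3},
    {"dp":[0,0,0],"delta_rot":[0,0,0],"fingers":0.6},
    {"dp":[0,0,0],"delta_rot":[0,0,0],"fingers":0.6},
    {"dp":[0,0,0],"delta_rot":[0,0,0],"fingers":0.6},
  ],
)

```text
clock: 29.8
position: [0.4394, 0.0761, 0.1274]
ee_rot: [0.0, 0.759, 0.651, 0.0]
contact_force: [-0.7, 0.2, 0.4]
width: 0.0513
gripper_force: 0.0
```

Emit:
servo_tool(
  moves=[
    {"dp":[0,0,-0.1],"delta_rot":[0,0,0],"fingers":0.6},
    {"dp":[0,0,-0.2],"delta_rot":[0,0,0],"fingers":0.6},
    {"dp":[0,0,-0.2],"delta_rot":[0,0,0],"fingers":0.6},
    {"dp":[0,0,-0.1],"delta_rot":[0,0,1],"fingers":0.6},
    {"dp":[0,0,0],"delta_rot":[0,0,1],"fingers":0.6},
  ],
)

```text
clock: 30.3
position: [0.4411, 0.0762, 0.2508]
ee_rot: [0.002, 0.821, 0.57, 0.003]
contact_force: [-0.0, -0.0, -1.0]
width: 0.0509
gripper_force: 0.0
```

Emit:
servo_tool(
  moves=[
    {"dp":[0,0,0],"delta_rot":[0,0,1],"fingers":0.6},
    {"dp":[0,0,0],"delta_rot":[0,0,1],"fingers":0.6},
    {"dp":[0,0,0],"delta_rot":[0,0,1],"fingers":0.6},
    {"dp":[0,0,0],"delta_rot":[0,0,1],"fingers":0.6},
    {"dp":[0,0,0],"delta_rot":[0,0,1],"fingers":0.6},
  ],
)

```text
clock: 30.8
position: [0.4391, 0.0761, 0.2472]
ee_rot: [0.0, 0.937, 0.349, -0.0]
contact_force: [-0.1, -0.2, 0.1]
width: 0.0513
gripper_force: 0.0
```

Emit:
servo_tool(
  moves=[
    {"dp":[0,0,0],"delta_rot":[0,0,1],"fingers":0.6},
    {"dp":[0,0,0],"delta_rot":[0,0,1],"fingers":0.6},
    {"dp":[0,0,0],"delta_rot":[0,0,1],"fingers":0.6},
    {"dp":[0,0,0],"delta_rot":[0,0,1],"fingers":0.6},
    {"dp":[0,0,0],"delta_rot":[0,0,1],"fingers":0.6},
  ],
)

```text
clock: 31.3
position: [0.4391, 0.0761, 0.2472]
ee_rot: [0.0, 0.994, 0.107, -0.0]
contact_force: [-0.2, -0.9, -0.6]
width: 0.051
gripper_force: 0.0
```

Emit:
servo_tool(
  moves=[
    {"dp":[0,0,0],"delta_rot":[0,0,1],"fingers":0.6},
    {"dp":[0,0,0],"delta_rot":[0,0,1],"fingers":0.6},
    {"dp":[0,0,0],"delta_rot":[0,0,0.24],"fingers":0.6},
    {"dp":[0,0,0],"delta_rot":[0,0,0],"fingers":0.6},
  ],
)

```text
clock: 31.7
position: [0.4392, 0.0761, 0.2473]
ee_rot: [0.0, 1.0, -0.002, 0.0]
contact_force: [0.3, -0.5, -0.1]
width: 0.0512
gripper_force: 0.0
```

Run:
```python
from h import *
kegs('m'); to([.581,.149,.105],0)
for n in('top','scene'):
    c=cloud(n,np.load(f'pics/m{n}.npz')['d']).reshape(-1,3)
    q=c[(abs(c[:,0]-.58)<.03)&(c[:,1]>-.1)&(c[:,1]<.2)&(c[:,2]>.11)&(c[:,2]<.125)];print(n,'post',len(q),q.mean(0) if len(q) else '')
```

```text
scene keg? [401. 219.] 39 [0.595 0.198 0.042]
scene keg? [294. 330.] 105 [ 0.577 -0.143  0.03 ]
scene keg? [183. 409.] 163 [ 0.522 -0.38   0.033]
scene fin 124 [0.3829 0.0739] [0.032 0.016] 87.8
t 31.8 P [0.4393 0.0761 0.2473] grasp [0.4393 0.0761 0.1934] dp in tool [ 0.707 -0.368  0.442] rot [ 0.   -0.   -0.05] q [ 0.02  0.12  1.85 -0.    1.16  1.59] F [ 0.   0.7 -0.1]
top post 133 [0.58003191 0.14814798 0.11777342]
scene post 112 [0.583989   0.14644715 0.11648812]
```

Emit:
servo_tool(
  moves=[
    {"dp":[0.18,-0.09,0],"delta_rot":[0,0,0],"fingers":0.6},
    {"dp":[0.18,-0.09,0],"delta_rot":[0,0,0],"fingers":0.6},
    {"dp":[0.18,-0.09,0],"delta_rot":[0,0,0],"fingers":0.6},
    {"dp":[0.17,-0.1,0],"delta_rot":[0,0,0],"fingers":0.6},
    {"dp":[0,0,0.1],"delta_rot":[0,0,0],"fingers":0.6},
  ],
)

```text
clock: 32.3
position: [0.5882, 0.1516, 0.2292]
ee_rot: [-0.001, 1.0, -0.002, 0.005]
contact_force: [-0.8, 0.0, -0.2]
width: 0.0512
gripper_force: 0.0
```

Emit:
servo_tool(
  moves=[
    {"dp":[0,0,0.1],"delta_rot":[0,0,0],"fingers":0.6},
    {"dp":[0,0,0.1],"delta_rot":[0,0,0],"fingers":0.6},
    {"dp":[0,0,0.1],"delta_rot":[0,0,0],"fingers":0.6},
    {"dp":[0,0,0.04],"delta_rot":[0,0,0],"fingers":0.6},
    {"dp":[0,0,0],"delta_rot":[0,0,0],"fingers":0.6},
  ],
)

```text
clock: 32.8
position: [0.5811, 0.1491, 0.1581]
ee_rot: [0.0, 1.0, -0.003, -0.001]
contact_force: [0.1, -0.4, 0.4]
width: 0.0512
gripper_force: 0.0
```

Emit:
servo_tool(
  moves=[
    {"dp":[0,0,0],"delta_rot":[0,0,0],"fingers":0},
    {"dp":[0,0,0],"delta_rot":[0,0,0],"fingers":0},
    {"dp":[0,0,0],"delta_rot":[0,0,0],"fingers":0},
    {"dp":[0,0,0],"delta_rot":[0,0,0],"fingers":0},
    {"dp":[0,0,0],"delta_rot":[0,0,0],"fingers":0},
  ],
  force=30,
)

```text
clock: 33.3
position: [0.5824, 0.1482, 0.1606]
ee_rot: [0.001, 1.0, -0.003, 0.001]
contact_force: [0.2, -5.3, 5.4]
width: 0.0137
gripper_force: 31.2
```

Emit:
servo_tool(
  moves=[
    {"dp":[0,0.04,0],"delta_rot":[0,0,0],"fingers":0},
    {"dp":[0,0.07,0],"delta_rot":[0,0,0],"fingers":0},
    {"dp":[0,0.09,0],"delta_rot":[0,0,0],"fingers":0},
    {"dp":[0,0.1,0],"delta_rot":[0,0,0],"fingers":0},
    {"dp":[0,0.1,0],"delta_rot":[0,0,0],"fingers":0},
  ],
)

```text
clock: 33.8
position: [0.5804, 0.0701, 0.1606]
ee_rot: [-0.002, 1.0, -0.004, -0.0]
contact_force: [-3.7, 3.5, 8.2]
width: 0.0137
gripper_force: 31.6
```

Emit:
servo_tool(
  moves=[
    {"dp":[0,0.1,0],"delta_rot":[0,0,0],"fingers":0},
    {"dp":[0,0.1,0],"delta_rot":[0,0,0],"fingers":0},
    {"dp":[0,0.1,0],"delta_rot":[0,0,0],"fingers":0},
    {"dp":[0,0.1,0],"delta_rot":[0,0,0],"fingers":0},
    {"dp":[0,0.07,0],"delta_rot":[0,0,0],"fingers":0},
  ],
)

```text
clock: 34.3
position: [0.5779, -0.0246, 0.1606]
ee_rot: [-0.001, 1.0, -0.004, -0.003]
contact_force: [-9.2, 3.8, 12.1]
width: 0.0138
gripper_force: 31.7
```

Emit:
servo_tool(
  moves=[
    {"dp":[0,0.05,0],"delta_rot":[0,0,0],"fingers":0},
    {"dp":[0,0.04,0],"delta_rot":[0,0,0],"fingers":0},
    {"dp":[0,0.02,0],"delta_rot":[0,0,0],"fingers":0},
    {"dp":[0,0,0],"delta_rot":[0,0,0],"fingers":0},
  ],
)

```text
clock: 34.7
position: [0.5773, -0.0468, 0.1606]
ee_rot: [-0.0, 1.0, -0.004, -0.003]
contact_force: [-10.1, -0.4, 12.4]
width: 0.0135
gripper_force: 31.8
```

Emit:
servo_tool(
  moves=[
    {"dp":[0,0.02,0],"delta_rot":[0,0,0],"fingers":0},
    {"dp":[0,0.01,0],"delta_rot":[0,0,0],"fingers":0},
    {"dp":[0,0,0],"delta_rot":[0,0,0],"fingers":0},
  ],
)

```text
clock: 35.0
position: [0.5771, -0.0521, 0.1606]
ee_rot: [-0.001, 1.0, -0.004, -0.003]
contact_force: [-10.8, 1.7, 13.3]
width: 0.0139
gripper_force: 32.1
```

Emit:
servo_tool(
  moves=[
    {"dp":[0,0.02,0],"delta_rot":[0,0,0],"fingers":0},
    {"dp":[0,0,0],"delta_rot":[0,0,0],"fingers":0},
  ],
)

```text
clock: 35.2
position: [0.5771, -0.0526, 0.1605]
ee_rot: [-0.005, 1.0, -0.004, -0.003]
contact_force: [-8.8, 12.7, 12.9]
width: 0.0137
gripper_force: 32.8
```

Emit:
servo_tool(
  moves=[
    {"dp":[0,0.01,0],"delta_rot":[0,0,0],"fingers":0},
    {"dp":[0,0,0],"delta_rot":[0,0,0],"fingers":0},
  ],
)

```text
clock: 35.4
position: [0.5771, -0.0528, 0.1605]
ee_rot: [-0.006, 1.0, -0.005, -0.003]
contact_force: [-7.7, 17.6, 14.5]
width: 0.0131
gripper_force: 34.0
```

At the home buffer. I'll release, rise clear and check.

Emit:
servo_tool(
  moves=[
    {"dp":[0,0,0],"delta_rot":[0,0,0],"fingers":0.6},
    {"dp":[0,0,0],"delta_rot":[0,0,0],"fingers":0.6},
    {"dp":[0,0,0],"delta_rot":[0,0,0],"fingers":0.6},
    {"dp":[0,0,-0.15],"delta_rot":[0,0,0],"fingers":0.6},
    {"dp":[0,0,-0.2],"delta_rot":[0,0,0],"fingers":0.6},
  ],
)

```text
clock: 35.9
position: [0.5793, -0.059, 0.2276]
ee_rot: [-0.0, 1.0, -0.003, -0.003]
contact_force: [1.6, -0.3, 0.7]
width: 0.0515
gripper_force: 0.0
```

Emit:
servo_tool(
  moves=[
    {"dp":[0,0,-0.2],"delta_rot":[0,0,0],"fingers":0.6},
    {"dp":[0,0.2,-0.1],"delta_rot":[0,0,0],"fingers":0.6},
    {"dp":[0,0.2,0],"delta_rot":[0,0,0],"fingers":0.6},
    {"dp":[0,0.2,0],"delta_rot":[0,0,0],"fingers":0.6},
    {"dp":[0,0.2,0],"delta_rot":[0,0,0],"fingers":0.6},
  ],
)

```text
clock: 36.4
position: [0.5794, -0.2207, 0.2896]
ee_rot: [0.0, 1.0, -0.003, 0.0]
contact_force: [-0.0, 0.6, -0.2]
width: 0.051
gripper_force: 0.0
```

Emit:
servo_tool(
  moves=[
    {"dp":[0,0.2,0],"delta_rot":[0,0,0],"fingers":0.6},
    {"dp":[0,0.2,0],"delta_rot":[0,0,0],"fingers":0.6},
    {"dp":[0,0,0],"delta_rot":[0,0,0],"fingers":0.6},
    {"dp":[0,0,0],"delta_rot":[0,0,0],"fingers":0.6},
  ],
)

```text
clock: 36.8
position: [0.5786, -0.3, 0.2886]
ee_rot: [-0.0, 1.0, -0.004, -0.0]
contact_force: [0.7, -0.1, 0.5]
width: 0.051
gripper_force: 0.0
```

Run:
```python
from h import *
kegs('n')
for n in('top','scene'):
    c=cloud(n,np.load(f'pics/n{n}.npz')['d']).reshape(-1,3)
    q=c[(abs(c[:,0]-.58)<.03)&(c[:,1]>-.1)&(c[:,1]<.2)&(c[:,2]>.11)&(c[:,2]<.125)&(c[:,1]<0)];print(n,'post',len(q),q.mean(0) if len(q) else '')
    q=c[(c[:,0]>.28)&(c[:,0]<.5)&(c[:,1]>-.12)&(c[:,1]<.12)&(c[:,2]>.028)&(c[:,2]<.1)]; print(n,'scoop pts z',np.percentile(q[:,2],[50,99]))
a=np.load('pics/ntop.npz')['p'];b=np.load('pics/nscene.npz')['p']
r=lambda p,c:cv2.resize(p[c[1]:c[3],c[0]:c[2]],(400,400),interpolation=cv2.INTER_CUBIC)
cv2.imwrite('pics/n.png',np.hstack([r(b,(210,130,410,330)),r(a,(220,180,360,320))])[:,:,::-1])
```

```text
top fin 126 [0.38   0.0744] [0.029 0.014] 89.7
scene keg? [342. 280.] 40 [ 0.585 -0.002  0.038]
scene keg? [183. 409.] 163 [ 0.521 -0.379  0.034]
scene fin 122 [0.3833 0.0745] [0.033 0.016] 89.8
top post 120 [ 0.57394979 -0.05081912  0.11868726]
top scoop pts z [0.03961226 0.09404874]
scene post 135 [ 0.57795404 -0.05309939  0.11672908]
scene scoop pts z [0.03882857 0.09318576]
```

View pics/n.png

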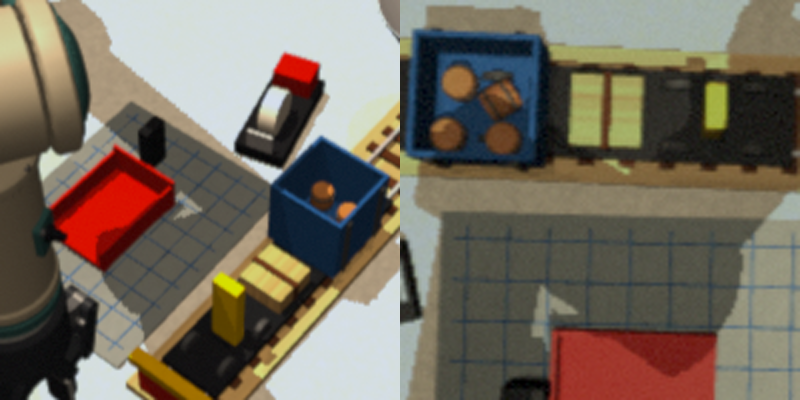

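The picture shows four kegs in the hopper at (460,80), (500,95), (447,133) and (502,138), with the wagon at its buffer. The empty scoop stands level on the mat. I'm handing the job in.

```bash
python3 -c "
from rig import manip; print(manip.sign_off())"
```

```text
the job is handed in; nothing more can be done
None
```

I handed the job in; sign-off gave no verdict, but my last pictures show all four kegs in the hopper, the wagon at its home buffer, the empty scoop level on the mat, and no pot or tape dispenser knocked over.

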